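# Set two seals in the photo stage, pull it to the cursor and hold

## Task

Stand the two stone seals upright in the pockets of the grey photo stage, the brown round-topped one fully down in the smaller pocket and the grey-green one fully down in the larger. Then pull the spring-loaded carriage out by its black tab until its red pointer lines lie within the width of the yellow cursor, and finish still holding it there so I can photograph the pair. Leave the yellow cursor and the other things on the table as they are.

Things in the scene. Friction and masses are not known exactly. Their poses are not given: they have to be found in the camera images.
- stage: grey photo stage, fixed to the table: base plate 170 (x) x 190 (y) x 10 mm, a rear block (top 38 mm above the table, 27 mm behind the pocket centres when home) and two guide rods along its x at y = +-62 mm (end blocks to z = 34 mm at its x = -60 mm). Origin on the table below the guide; its -x axis is the direction in which the carriage is pulled, z is up
- carriage (a joint): pull of the aluminium carriage (60 x 150 mm block, its top 31 mm above the table) along the stage's -x, in m: 0 home, at most 0.070. A spring of 90 N/m drives it home, about 3.6 N at home and 8 N at 0.05; it springs back if let go
- tab (a point): grip point on the carriage's black upright pull tab: 12 mm thick along the stage's x, 50 mm wide along its y, top 76 mm above the table; the point is on its centre line 18 mm below its top. It stands 85 mm ahead (stage -x) of the pocket centres; axes as the stage's; moves with the carriage. A low neck (top 21 mm above the table) joins it to the carriage
- pocket_small (a point): centre of the floor of the smaller square pocket, 26 mm wide, 15 mm deep, floor 16 mm above the table, sides along the stage's x and y, mouth with a 4 mm chamfer; for the brown seal. On the carriage, 36 mm to its +y side
- pocket_large (a point): centre of the floor of the larger square pocket, 31 mm wide, 15 mm deep, floor 16 mm above the table, sides along the stage's x and y, mouth with a 4 mm chamfer; for the grey-green seal. On the carriage, 36 mm to its -y side
- pointer (a point): midway between the two thin red pointer lines on the carriage's top at its left and right edges, in line with the pocket centres, 31 mm above the table; axes as the stage's; moves with the carriage
- mark (a point): midway between the two posts of the yellow cursor, which stand left and right of the carriage's path with a thin yellow strip on the base between them; posts 8 mm wide along the stage's x, tops 31 mm above the table. Axes as the stage's. The carriage's pointer is to come here, 30 to 55 mm from its home. The cursor stands stiffly where it was set
- seal_brown_mid (a point): middle (27 mm above its foot) of the loose brown stone seal, 20 x 20 mm square, 54 mm tall; flat sides up to 46 mm, a round knob above; 0.05 to 0.08 kg; starts upright on the table; x and y axes square to its sides
- seal_green_mid (a point): middle (27.5 mm above its foot) of the loose grey-green stone seal, 24 x 24 mm square, 55 mm tall, 0.055 to 0.09 kg; starts upright on the table; x and y axes square to its sides
- paper_trimmer: fixed guillotine paper trimmer, grey-green board about 290 x 330 mm between the seals and the stage, origin below its middle; its black-handled arm, along its right edge, is raised and rises toward the robot to about 180 mm above the table at the handle end: carry things over it with their feet higher than that, or round it
- ink_bottle_b: bystander: white ink bottle with dark green band and black cap, 42 mm wide, 110 tall; origin at its foot; leave alone
- tape_roll: bystander: flat roll of tape, 82 mm across, 18 tall; origin at its foot; leave alone
Things that resemble listed ones, but are neither listed nor needed, are in the scene too. What is shaped like the part that bears seal_green_mid but pink is not meant.

How it is judged:
By the outcome, as a careful person would: the job done as asked, in the order asked, and still so for the second after the job is handed in, while the arm keeps its last pose, push and grip.
It also fails if it takes over 72 s, if anything falls off the work surface, if the arm or the gripper's body presses on something with over 40 N, if the wrist force passes 120 N, or if a joint passes its speed limit or range.

## Robot

A 6-joint arm with a two-finger parallel gripper is mounted at the origin on a cart in front of the work surface, level with it; the furniture and walls round the work are solid. World frame = base frame: x ahead of the robot, y to its left, z up, the work surface at z = 0. Lengths are in m, angles in rad, forces in N, time in s.
With the tool pointing down it reaches from about 0.325 to 0.775 m from the base axis. Payload 5.5 kg.
Tool frame: the origin (TCP) lies on the centre line of the jaws, within the pads' length; the fingertips stand bot.nose_length ahead of it and the grasp point (between the pads) lies 6 mm ahead of it (bot.nose_length is the distance from the TCP to the fingertips, in m); x points along the fingers, y is the direction in which the jaws open and shut, and the axes are right-handed (so a half turn about x gives the same grasp; the last joint's range is limited). The gripper opens to 88 mm and grips with 3 to 60 N. Pads are 20 mm wide; open, the fingers measure 115 mm over their backs; the gripper's body (75 mm by 178 mm) begins 61 mm behind the grasp point.
Start: joints at [-0.057, 0.091, 1.231, -0, 1.82, -0.057], TCP at [0.6, -0, 0.248] pointing down, gripper open.
Joint ranges: [-2.87, 2.87], [-0.86, 2.18], [0.17, 2.46], [-1.51, 4.65], [0.06, 2.69], [-2.65, 2.65]. Speed limits (rad/s): [2.57, 2.57, 3.01, 3.14, 3.14, 3.14].

## Interface

Orientations are given as a unit quaternion [w, x, y, z].
In Python, from workcell import bot gives the robot as it stands.
- The arm moves only by the tool step_arm, never from a script. Its argument "motion" is a list of rows, each a list of 4 numbers: the shift along the tool's x, y, z in m, then the turn about the tool's x in rad. In form: [[tx, ty, tz, yaw], ...]. A call has 1 to 8 rows; each row is the pose to reach, as a shift and turn from the pose commanded when the call began, along the tool's axes at that moment; what a row does not reach only later rows make up. A row lasts 1/12 s, in which the tool goes at most 41.7 mm and 7.16 degrees, less where a joint would pass 70% of its speed; a pose out of reach is approached as far as the arm can. A call with a gripper value outside its range is refused whole. "jaw" is the closure, from -1 (fully open) to 1 (shut), set as the call begins (left out, the last holds). The fingers move at their own pace and stop on an object; "grip_force" is the grip in N (left out, the last holds). Time passes only in rows, so rows that repeat a pose let the fingers close. It gives the time, the measured TCP pose, the force and the opening at its end, in the units of the state.
- bot.sense(): the state, without advancing time (a new reading comes with each control period).
- bot.camera(name): name is "side" or "top" or "wrist"; returns a dict with "frame" (384x512x3 uint8, red, green, blue), "mtx" (3x3 intrinsics, pixels), "R" (3x3) and "t" (3): a world point X has camera coordinates R X + t; the wrist camera has in their place "mount" (4x4, takes a point from camera to tool coordinates, whose origin is the TCP and whose axes are the tool frame's). Camera axes: x right, y down, z forward; pixel columns grow to the right and rows downward; lengths in m; the calibration is good to about 2 mm. A picture is of the moment at which its call begins: read the wrist's pose just before it. There is no depth.
- bot.job_done(): hands the job in, once; it reports no verdict.
The state is a dict: "clock": time; "joints": joint angles; "qvel": joint speeds; "joint_torque": joint torques, N m; "eef_pos": TCP position; "orientation": TCP orientation; "contact_force": force on the tool from outside, world axes, zero at the start; "torque": the same for the moment, N m; "finger_gap": finger opening in m.
Only numpy, scipy, OpenCV 4.12 (cv2) and the standard library are available. Lean on these libraries where they do the work, as an engineer would, in place of code of your own. Each camera call takes 0.05 s, during which the arm holds its last target.

## Working session

There is one attempt and no reset: what is moved stays moved. The work goes in short steps, Python scripts to look and compute and a tool call to move; the robot and the scene stay as the last step left them, time stands still between calls to the robot, and variables do not carry over. Pictures are saved under pics/ and viewed, and the job is handed in when it is done.

Besides the shell and the picture viewer there is one more tool, called as a command line: name --pt "numbers of a row" for each row, then --argument value for the rest. step_arm: Moves the arm, as the interface text tells. Its arguments: {"type":"object","properties":{"motion":{"type":"array","items":{"type":"array","items":{"type":"number"}}},"jaw":{"type":"number"},"grip_force":{"type":"number"}},"required":["motion"]}

```bash
ls; mkdir -p pics; python3 - <<'E'
from workcell import bot
import cv2
s=bot.sense(); print(s, bot.nose_length)
for n in ("side","top","wrist"):
    c=bot.camera(n); cv2.imwrite(f"pics/{n}0.png",cv2.cvtColor(c["frame"],cv2.COLOR_RGB2BGR))
    print(n,{k:(v.round(4).tolist() if hasattr(v,'round') else v) for k,v in c.items() if k!="frame"})
E
```

```text
pics
{'clock': 0.0, 'joints': array([-5.66942674e-02,  9.18736056e-02,  1.23187825e+00,  1.95793473e-06,
        1.81980628e+00, -5.66879906e-02]), 'qvel': array([-3.43145837e-04, -7.17604671e-06, -1.03728790e-03, -1.81160902e-04,
        6.91302116e-04,  6.67628297e-04]), 'joint_torque': array([-3.13584051e-04, -4.46447504e+01, -4.06449509e+01,  6.96761138e-02,
        2.93726998e-02, -1.50731516e-04]), 'eef_pos': array([5.99750477e-01, 1.64403552e-05, 2.46502325e-01]), 'orientation': array([ 0.49947944,  0.49953897,  0.50051718, -0.50046345]), 'contact_force': array([ 0.31337584, -0.74651297,  0.06439629]), 'torque': array([-0.00077417,  0.05486986,  0.01545128]), 'finger_gap': 0.08776258331524132} 0.025
side {'mtx': [[368.4472, 0.0, 257.5541], [0.0, 368.4472, 198.8625], [0.0, 0.0, 1.0]], 'R': [[0.897, -0.442, 0.0], [-0.2262, -0.4592, -0.8591], [0.3797, 0.7706, -0.5119]], 't': [-0.5601, 0.1605, 0.7869]}
top {'mtx': [[436.3341, 0.0, 261.7386], [0.0, 436.3341, 191.7025], [0.0, 0.0, 1.0]], 'R': [[-0.0202, -0.9997, -0.0142], [-0.9926, 0.0218, -0.1194], [0.1197, 0.0116, -0.9927]], 't': [-0.0046, 0.5784, 1.3983]}
wrist {'mtx': [[342.0124, 0.0, 257.2287], [0.0, 342.0124, 190.1965], [0.0, 0.0, 1.0]], 'mount': [[-0.0001, -0.2397, 0.9708, -0.1369], [1.0, -0.0001, 0.0001, -0.0007], [0.0, 0.9708, 0.2397, -0.0653], [0.0, 0.0, 0.0, 1.0]]}
```

View pics/side0.png

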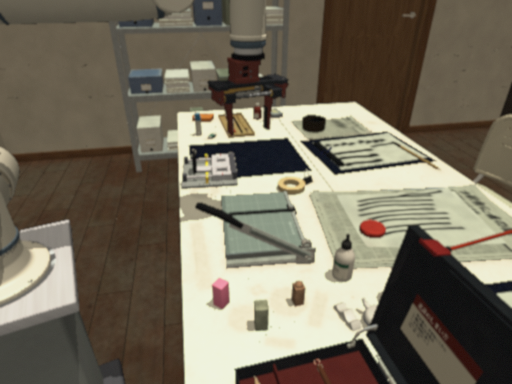

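View pics/top0.png

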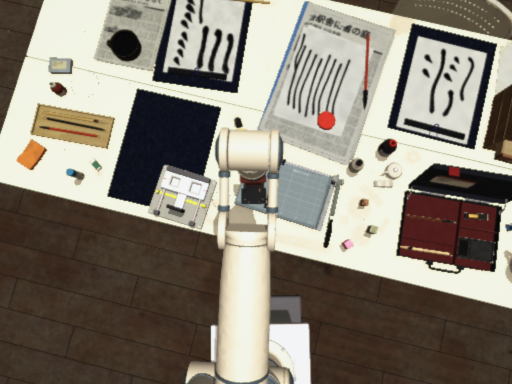

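View pics/wrist0.png

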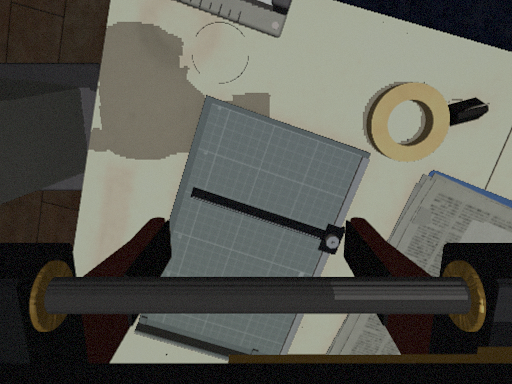

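```bash
cat > h.py <<'E'
import numpy as np, cv2
from scipy.spatial.transform import Rotation as Rot
import json
CAM={}
def q2R(q): return Rot.from_quat([q[1],q[2],q[3],q[0]]).as_matrix()
def shot(bot,name,tag):
    s=bot.sense(); c=bot.camera(name)
    d=dict(K=c["mtx"])
    if name=="wrist":
        M=np.array(c["mount"]); T=np.eye(4); T[:3,:3]=q2R(s["orientation"]); T[:3,3]=s["eef_pos"]
        W=T@M; d["R"]=W[:3,:3].T; d["t"]=-W[:3,:3].T@W[:3,3]
    else: d["R"]=c["R"]; d["t"]=c["t"]
    np.savez(f"pics/{tag}.npz",img=c["frame"],**{k:np.array(v) for k,v in d.items()})
    cv2.imwrite(f"pics/{tag}.png",cv2.cvtColor(c["frame"],cv2.COLOR_RGB2BGR))
def crop(tag,x0,y0,x1,y1,f,out):
    im=np.load(f"pics/{tag}.npz")["img"][y0:y1,x0:x1]
    cv2.imwrite(f"pics/{out}.png",cv2.cvtColor(cv2.resize(im,None,fx=f,fy=f,interpolation=cv2.INTER_CUBIC),cv2.COLOR_RGB2BGR))
def ray(tag,u,v):
    d=np.load(f"pics/{tag}.npz"); R,t,K=d["R"],d["t"],d["K"]
    o=-R.T@t; r=R.T@np.linalg.solve(K,[u,v,1.]); return o,r/np.linalg.norm(r)
def onz(tag,u,v,z):
    o,r=ray(tag,u,v); return o+r*(z-o[2])/r[2]
def proj(tag,X):
    d=np.load(f"pics/{tag}.npz"); p=d["K"]@(d["R"]@np.array(X)+d["t"]); return p[:2]/p[2]
def tri(*obs):
    A=np.zeros((3,3));b=np.zeros(3)
    for tag,u,v in obs:
        o,r=ray(tag,u,v); P=np.eye(3)-np.outer(r,r); A+=P;b+=P@o
    X=np.linalg.solve(A,b); return X,[np.linalg.norm((np.eye(3)-np.outer(ray(*q)[1],ray(*q)[1]))@(X-ray(*q)[0])) for q in obs]
E
python3 - <<'E'
from workcell import bot
from h import *
for n in ("side","top","wrist"): shot(bot,n,n+"A")
crop("sideA",170,220,370,370,4,"c1")
crop("sideA",170,130,320,230,5,"c2")
crop("topA",320,140,420,260,5,"c3")
crop("topA",130,150,230,235,7,"c4")
for n,u,v in (("brown",365,203),("green",372,230),("pink",347,243),("stage",183,195)): print(n,onz("topA",u,v,0.03))
E
```

```text
brown [ 0.53403582 -0.35400015  0.03      ]
green [ 0.44554497 -0.37239954  0.03      ]
pink [ 0.40527052 -0.28958773  0.03      ]
stage [0.5734331  0.24326451 0.03      ]
```

View pics/c1.png

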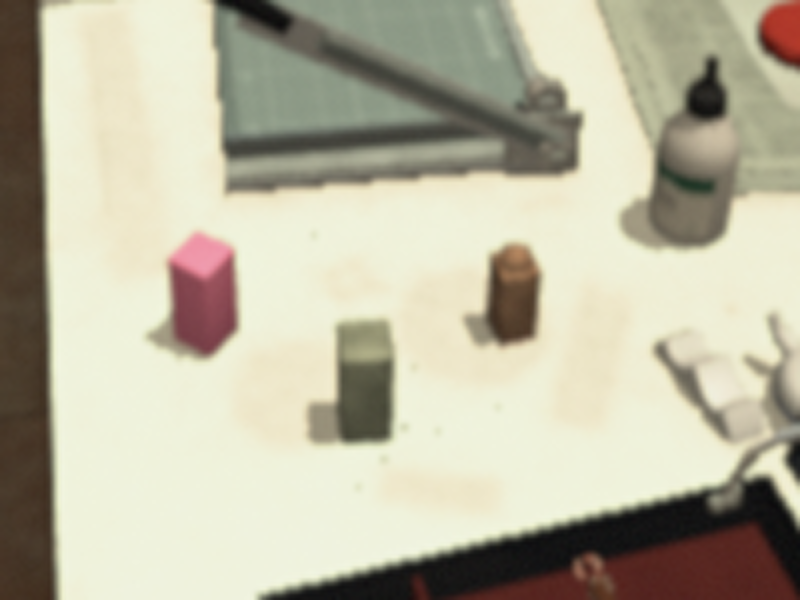

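View pics/c2.png

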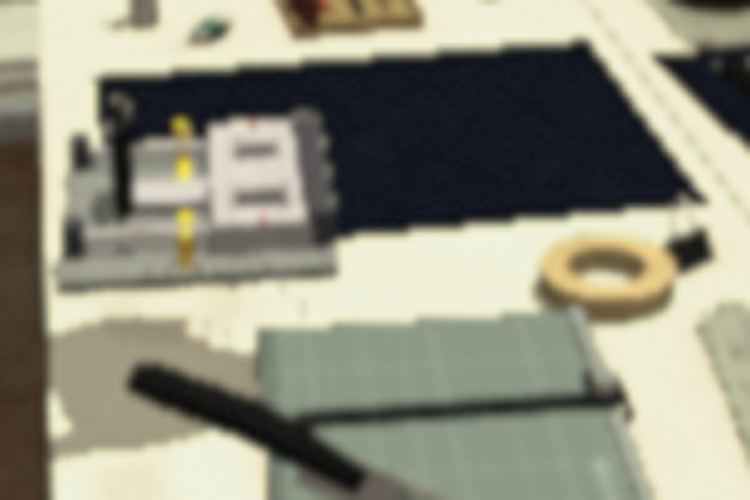

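View pics/c3.png

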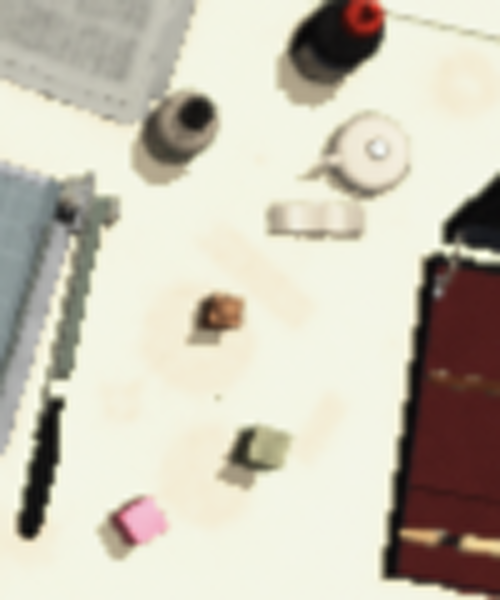

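View pics/c4.png

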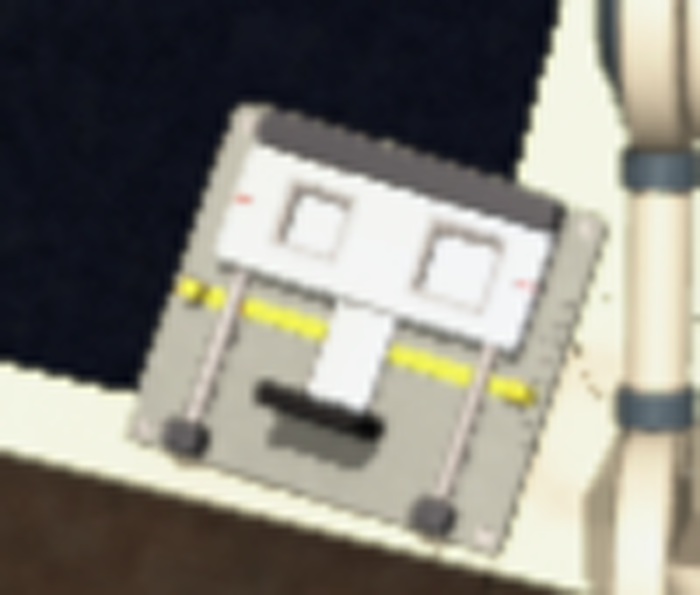

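Candidates (top picture pixels):
- **Green seal:** grey-green prism at (372,230). The pink prism at (347,243) is not meant.
- **Brown seal:** round-topped prism at (365,203). The dark red-capped bottle (388,147) and white bottle (357,165) could be mistaken for it.

The stage is at (183,195) and is turned about -17°. I'll move over the seals for close views.

step_arm --pt "-0.02 -0.03 0.04 0" --pt "-0.02 -0.05 0.08 0" --pt "-0.02 -0.07 0.12 0" --pt "-0.02 -0.09 0.16 0" --pt "-0.02 -0.1 0.2 0" --pt "-0.02 -0.1 0.24 0" --pt "-0.02 -0.1 0.28 0" --pt "-0.02 -0.1 0.31 0"

```text
clock: 0.97
eef_pos: [0.4992, -0.308, 0.2682]
orientation: [0.5, 0.5, 0.5, -0.5]
contact_force: [0.3, 0.4, 1.0]
finger_gap: 0.0879
```

step_arm --pt "0 0 0.015 0" --pt "0 0 0.02 0" --pt "0 0 0.02 0" --pt "0 0 0.02 0"

```text
clock: 1.3
eef_pos: [0.5004, -0.3249, 0.2677]
orientation: [0.5, 0.5, 0.5, -0.5]
contact_force: [-0.1, 0.5, 1.2]
finger_gap: 0.0878
```

```bash
python3 - <<'E'
from workcell import bot
from h import *
s=bot.sense();print(s["clock"],s["eef_pos"],s["orientation"],s["contact_force"],abs(s["qvel"]).max())
shot(bot,"wrist","w1")
shot(bot,"top","topB")
crop("topB",130,150,230,235,7,"c5")
E
```

```text
1.3 [ 0.50039135 -0.32487858  0.2676999 ] [ 0.50003292  0.50000699  0.5003859  -0.49957385] [-0.06709311  0.51525572  1.17827481] 0.021927178713796867
```

View pics/w1.png

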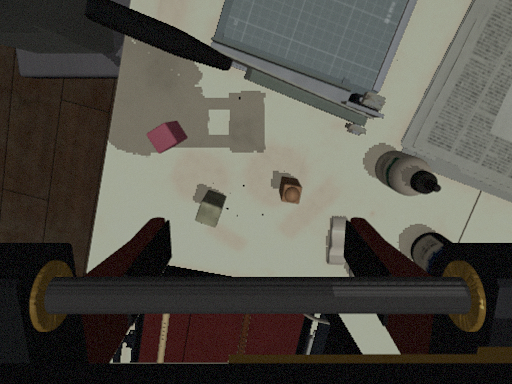

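```bash
python3 - <<'E'
from workcell import bot
from h import *
crop("w1",180,160,320,240,5,"c6")
s=bot.sense();print(s["eef_pos"])
E
```

```text
[ 0.50059449 -0.32430497  0.26808229]
```

View pics/c6.png

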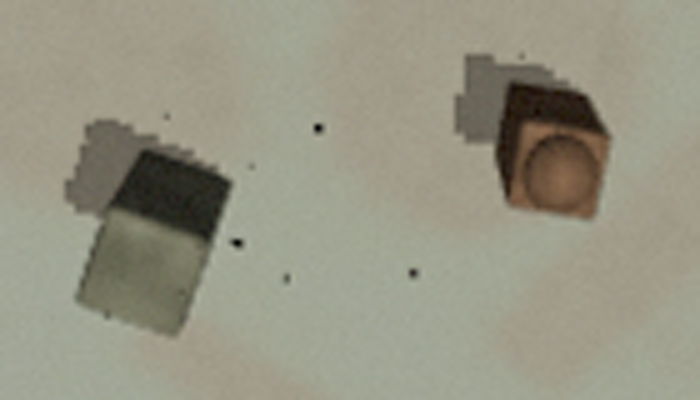

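View pics/c5.png

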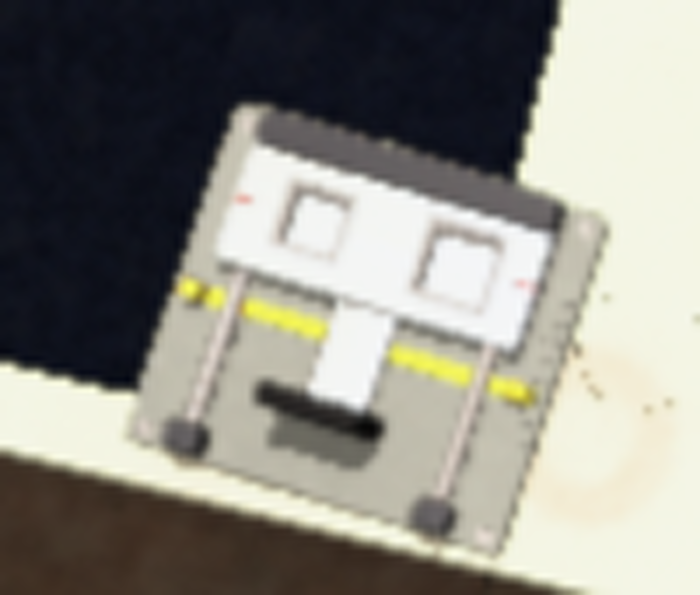

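```bash
cat >> h.py <<'E'
def cp(x0,y0,f,X,Y): return x0+(X+.5)/f-.5, y0+(Y+.5)/f-.5
E
python3 - <<'E'
from h import *
def q(name,pts,z):
    P=np.array([onz("w1",*cp(180,160,5,*p),z)[:2] for p in pts])
    e=np.roll(P,-1,0)-P
    print(name,P.round(4).tolist(),"ctr",P.mean(0).round(4),"sides",np.linalg.norm(e,axis=1).round(4),"ang",np.degrees(np.arctan2(e[:,1],e[:,0])).round(1))
q("green",[(112,208),(212,240),(180,337),(78,300)],.055)
q("brown",[(520,122),(607,135),(595,220),(508,205)],.046)
q("greenfoot",[(143,150),(232,182)],0)
q("brownfoot",[(512,85),(585,95)],0)
# top view check
for n,p,z in (("brownknob",(222,310),.05),("green",(268,446),.055)):
    print(n,onz("topA",*cp(320,140,5,*p),z))
E
```

```text
green [[0.4412, -0.3578], [0.4622, -0.3648], [0.4548, -0.3867], [0.4331, -0.3783]] ctr [ 0.4478 -0.3719] sides [0.0222 0.0231 0.0233 0.0221] ang [ -18.6 -108.8  158.8   68.5]
brown [[0.5281, -0.341], [0.5469, -0.3439], [0.5449, -0.3629], [0.5259, -0.3596]] ctr [ 0.5364 -0.3519] sides [0.019  0.0191 0.0193 0.0187] ang [ -8.6 -96.1 169.9  83.1]
greenfoot [[0.4401, -0.3585], [0.4616, -0.3666]] ctr [ 0.4508 -0.3626] sides [0.023 0.023] ang [-20.5 159.5]
brownfoot [[0.5297, -0.3423], [0.5473, -0.3448]] ctr [ 0.5385 -0.3436] sides [0.0179 0.0179] ang [ -7.9 172.1]
brownknob [ 0.53685501 -0.34651066  0.05      ]
green [ 0.44859963 -0.37047223  0.055     ]
```

```bash
cat >> h.py <<'E'
def go(bot,x,y,z,yawdeg):
    """print shift in tool axes + turn from measured pose to target (yawdeg: world angle of tool y)"""
    s=bot.sense(); R=q2R(s["orientation"]); d=R.T@(np.array([x,y,z])-s["eef_pos"])
    cur=np.degrees(np.arctan2(R[1,1],R[0,1]))
    print("clk",round(s["clock"],2),"pos",s["eef_pos"].round(4),"yaw",cur.round(2),"down",R[:,0].round(3),"F",s["contact_force"].round(1),"gap",round(s["finger_gap"],4))
    print("  shift",d.round(4),"turn",-np.radians(yawdeg-cur).round(4))
E
python3 - <<'E'
from workcell import bot
from h import *
go(bot,.5365,-.351,.13,-8)
E
```

```text
clk 1.4 pos [ 0.5006 -0.3243  0.2681] yaw 0.12 down [ 0.001  0.    -1.   ] F [0.3 0.3 0.1] gap 0.0881
  shift [0.1381 0.0358 0.0268] turn 0.1418
```

step_arm --pt "0.02 0.036 0.027 0.14" --pt "0.055 0.036 0.027 0.14" --pt "0.09 0.036 0.027 0.14" --pt "0.12 0.036 0.027 0.14" --pt "0.138 0.036 0.027 0.14" --pt "0.138 0.036 0.027 0.14" --pt "0.138 0.036 0.027 0.14"

```text
clock: 1.98
eef_pos: [0.5362, -0.3514, 0.1292]
orientation: [-0.464, -0.533, -0.465, 0.533]
contact_force: [0.5, 0.0, 1.1]
finger_gap: 0.0876
```

```bash
python3 - <<'E'
from workcell import bot
from h import *
go(bot,.5365,-.351,.052,-8)
shot(bot,"wrist","w2")
crop("w2",190,120,330,220,5,"c7")
E
```

```text
clk 1.98 pos [ 0.5362 -0.3514  0.1292] yaw -7.92 down [-0.001  0.001 -1.   ] F [0.5 0.  1.1] gap 0.0876
  shift [ 0.0772  0.0004 -0.0003] turn 0.0015
```

View pics/w2.png

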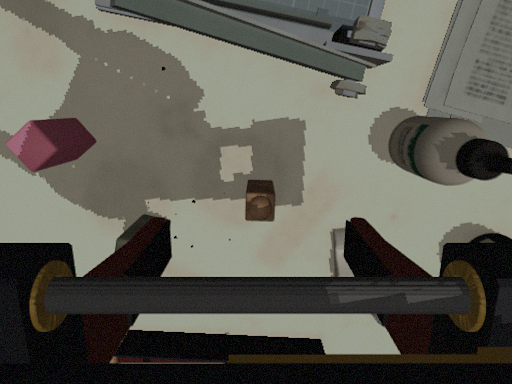

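View pics/c7.png

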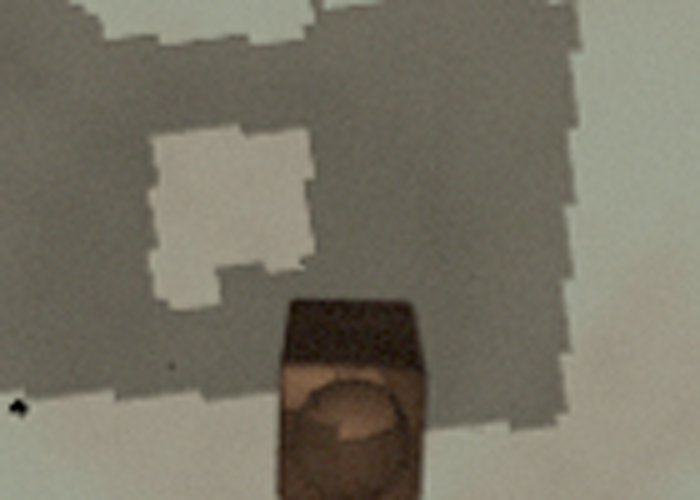

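```bash
python3 - <<'E'
from h import *
A=[cp(180,160,5,*p) for p in [(520,122),(607,135)]]
B=[cp(190,120,5,*p) for p in [(282,362),(427,368)]]
T=[tri(("w1",*a),("w2",*b)) for a,b in zip(A,B)]
for X,e in T: print(X.round(4),np.round(e,4))
P=[onz("w2",*b,.046) for b in B]; print(P)
F=[onz("w2",*cp(190,120,5,*b),0) for b in [(292,300),(410,302)]]; print(F)
d=P[1]-P[0];d/=np.linalg.norm(d); n=np.array([d[1],-d[0]]); print("ctr", (P[0]+P[1])[:2]/2+n*.01, np.degrees(np.arctan2(d[1],d[0])))
d=F[1]-F[0];d/=np.linalg.norm(d); n=np.array([d[1],-d[0]]); print("ctrfoot", (F[0]+F[1])[:2]/2+n*.01, np.degrees(np.arctan2(d[1],d[0])))
E
```

```text
[ 0.5287 -0.3427  0.038 ] [0.0002 0.0002]
[ 0.5484 -0.3466  0.0353] [0.0002 0.0002]
[array([ 0.52927829, -0.34057726,  0.046     ]), array([ 0.54823735, -0.3440358 ,  0.046     ])]
[array([ 0.52912766, -0.34196531,  0.        ]), array([ 0.54767463, -0.34486646,  0.        ])]
ctr [ 0.53696322 -0.35214418] -10.33827399224468
ctrfoot [ 0.53685572 -0.35329575] -8.89025377866852
```

step_arm --pt "0.03 0.0005 0.001 0.01" --pt "0.055 0.0005 0.001 0.01" --pt "0.07 0.0005 0.001 0.01" --pt "0.077 0.0005 0.001 0.01" --pt "0.077 0.0005 0.001 0.01" --pt "0.077 0.0005 0.001 0.01"

```text
clock: 2.53
eef_pos: [0.5374, -0.3545, 0.0551]
orientation: [0.462, 0.536, 0.46, -0.536]
contact_force: [-0.2, 0.2, 0.7]
finger_gap: 0.0879
```

step_arm --pt "0 0 0 0" --pt "0 0 0 0" --pt "0 0 0 0" --pt "0 0 0 0" --pt "0 0 0 0" --pt "0 0 0 0" --jaw 1 --grip_force 20

```text
clock: 3.03
eef_pos: [0.5364, -0.3541, 0.0528]
orientation: [0.461, 0.536, 0.461, -0.536]
contact_force: [-0.7, -0.5, -0.5]
finger_gap: 0.0512
```

```bash
python3 - <<'E'
from workcell import bot
from h import *
go(bot,.537,-.352,.28,-8)
shot(bot,"side","s1")
crop("s1",190,200,350,340,5,"c8")
E
```

```text
clk 3.03 pos [ 0.5364 -0.3541  0.0528] yaw -8.6 down [ 0. -0. -1.] F [-0.7 -0.5 -0.5] gap 0.0512
  shift [-0.2272  0.0003 -0.0022] turn -0.0104
```

View pics/c8.png

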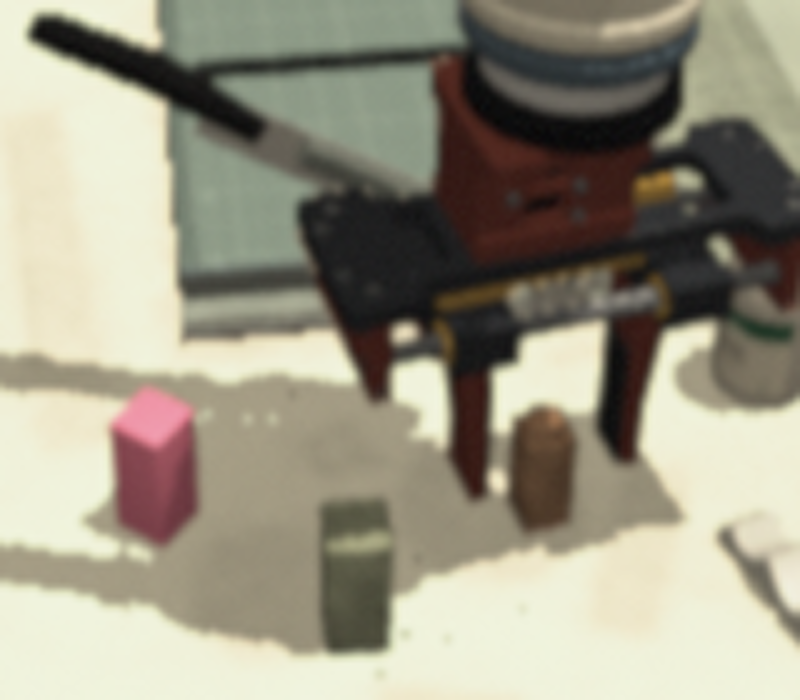

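The fingers are still closing on the brown seal, at about 74 mm/s. They stand on either side of it.

step_arm --pt "0 0 0 0" --pt "0 0 0 0" --pt "0 0 0 0" --pt "0 0 0 0" --pt "0 0 0 0" --pt "0 0 0 0" --pt "0 0 0 0"

```text
clock: 3.67
eef_pos: [0.5364, -0.3541, 0.0526]
orientation: [0.461, 0.536, 0.461, -0.536]
contact_force: [-0.6, 0.2, -0.7]
finger_gap: 0.02
```

step_arm --pt "-0.02 0 0 0" --pt "-0.05 0 0 0" --pt "-0.09 0 0 0" --pt "-0.13 0 0 0" --pt "-0.17 0 0 0" --pt "-0.2 0 0 0" --pt "-0.225 0 0 0" --pt "-0.225 0 0 0"

```text
clock: 4.33
eef_pos: [0.5373, -0.3547, 0.2854]
orientation: [0.465, 0.537, 0.457, -0.535]
contact_force: [0.5, -1.0, 1.2]
finger_gap: 0.0199
```

```bash
python3 - <<'E'
from workcell import bot
from h import *
go(bot,.5,.15,.28,-17)
def L(*p): return onz("topB",*cp(130,150,7,*p[:2]),p[2])[:2]
# posts tops, red lines, pockets
a,b=L(193,292,.031),L(525,393,.031); print("posts",a,b,(a+b)/2,np.linalg.norm(a-b), "stage yaw",np.degrees(np.arctan2(*(a-b)[::-1]))-90)
a,b=L(243,199,.031),L(523,285,.031); print("red",a,b,(a+b)/2,np.linalg.norm(a-b),np.degrees(np.arctan2(*(a-b)[::-1]))-90)
for n,P in (("small",[(293,185),(352,203),(333,262),(275,245)]),("large",[(430,222),(504,243),(485,312),(413,293)])):
    Q=np.array([L(*p,.031) for p in P]); print(n,Q.mean(0),np.linalg.norm(np.roll(Q,-1,0)-Q,axis=1))
print("tab",L(320,410,.076),L(262,393,.076),L(380,428,.076))
E
```

```text
clk 4.33 pos [ 0.5373 -0.3547  0.2854] yaw -8.59 down [ 0.009 -0.006 -1.   ] F [ 0.5 -1.   1.2] gap 0.0199
  shift [ 0.0017 -0.1123 -0.4935] turn 0.1468
posts [0.58753867 0.32873028] [0.53632838 0.17196825] [0.56193353 0.25034927] 0.16491460731582572 stage yaw -18.090938686535154
red [0.63140742 0.30534705] [0.5874379  0.17267995] [0.60942266 0.2390135 ] 0.1397636497077435 -18.336614340525955
small [0.6188382  0.27194021] [0.02953057 0.02936514 0.02886057 0.029722  ]
large [0.59646047 0.20337258] [0.03664129 0.03384925 0.03536107 0.03459647]
tab [0.52648438 0.25890146] [0.53481144 0.28539864] [0.51769822 0.23154267]
```

The gap reads 20 mm, so the brown seal is gripped. Next I carry it high across to the stage.

```bash
python3 - <<'E'
from workcell import bot
from h import *
go(bot,.575,.18,.28,-18)
E
```

```text
clk 4.33 pos [ 0.5373 -0.3547  0.2854] yaw -8.59 down [ 0.009 -0.006 -1.   ] F [ 0.5 -1.   1.2] gap 0.0199
  shift [ 0.0022 -0.0426 -0.5344] turn 0.1643
```

step_arm --pt "0 -0.002 -0.02 0" --pt "0 -0.005 -0.055 0.02" --pt "0 -0.008 -0.095 0.04" --pt "0 -0.01 -0.135 0.06" --pt "0 -0.014 -0.175 0.08" --pt "0 -0.018 -0.215 0.1" --pt "0 -0.02 -0.255 0.12" --pt "0 -0.023 -0.295 0.14"

```text
clock: 5.0
eef_pos: [0.5573, -0.0571, 0.276]
orientation: [-0.422, -0.567, -0.423, 0.568]
contact_force: [0.4, 0.5, -0.4]
finger_gap: 0.0198
```

```bash
python3 - <<'E'
from workcell import bot
from h import *
go(bot,.575,.18,.28,-18)
E
```

```text
clk 5.0 pos [ 0.5573 -0.0571  0.276 ] yaw -16.69 down [-0.002  0.    -1.   ] F [ 0.4  0.5 -0.4] gap 0.0198
  shift [-0.0039 -0.0511 -0.2322] turn 0.0229
```

step_arm --pt "0 -0.009 -0.04 0.02" --pt "0 -0.018 -0.08 0.02" --pt "0 -0.027 -0.12 0.02" --pt "0 -0.035 -0.16 0.02" --pt "0 -0.045 -0.2 0.02" --pt "0 -0.05 -0.23 0.02" --pt "0 -0.05 -0.232 0.02" --pt "0 -0.05 -0.232 0.02"

```text
clock: 5.67
eef_pos: [0.5758, 0.1793, 0.2755]
orientation: [-0.417, -0.57, -0.418, 0.571]
contact_force: [-0.0, -0.2, -0.7]
finger_gap: 0.02
```

step_arm --pt "0 0 0 0" --pt "0 0 0 0" --pt "0 0 0 0"

```text
clock: 5.92
eef_pos: [0.5763, 0.1762, 0.2775]
orientation: [-0.416, -0.572, -0.416, 0.572]
contact_force: [0.4, -0.0, -0.9]
finger_gap: 0.0197
```

```bash
python3 - <<'E'
from workcell import bot
from h import *
go(bot,.62,.2726,.16,-18.2)
shot(bot,"wrist","w3")
E
```

```text
clk 5.92 pos [0.5763 0.1762 0.2775] yaw -17.88 down [-0. -0. -1.] F [ 0.4 -0.  -0.9] gap 0.0197
  shift [ 0.1175  0.012  -0.1052] turn 0.0056
```

View pics/w3.png

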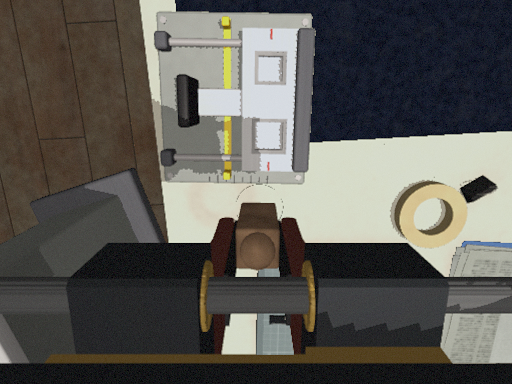

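```bash
python3 - <<'E'
from h import *
crop("w3",150,5,320,190,4,"c9")
for n,P in (("small",(.62,.2726,.031)),("large",(.5973,.2041,.031)),("red",(.6086,.2383,.031))): print(n,proj("w3",P))
E
```

```text
small [269.23586888  66.68255084]
large [268.17253656 135.39142032]
red [268.66163069 101.89843011]
```

View pics/c9.png

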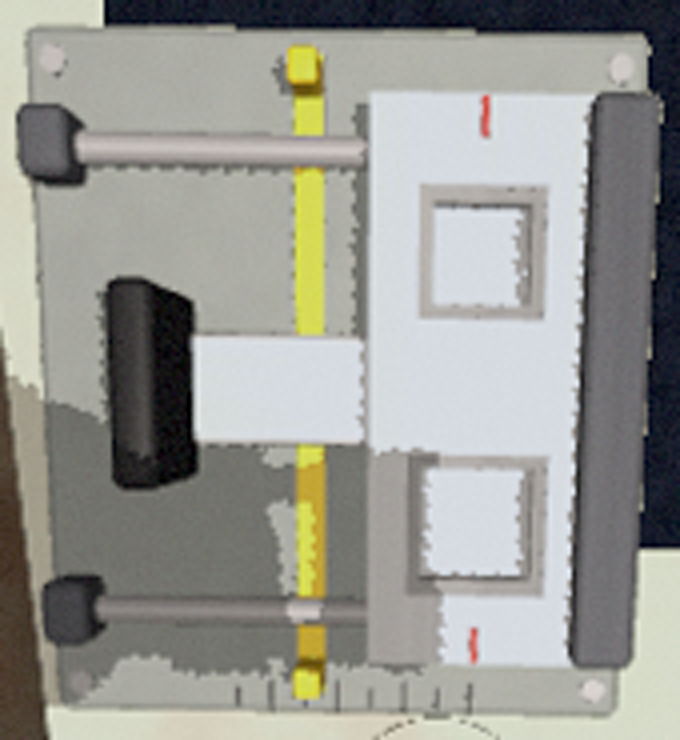

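```bash
python3 - <<'E'
from h import *
def L(x,y,z): return onz("w3",*cp(150,5,4,x,y),z)[:2]
def pr(n,a,b): print(n,a.round(4),b.round(4),((a+b)/2).round(4),np.linalg.norm(a-b).round(4),(np.degrees(np.arctan2(*(a-b)[::-1]))-90).round(2))
pr("posts",L(304,62,.031),L(308,682,.031))
pr("red",L(487,115,.031),L(473,646,.031))
for n,P in (("small outer",[(421,186),(548,186),(543,318),(419,317)]),("large outer",[(411,457),(548,457),(543,595),(406,592)])):
    Q=np.array([L(*p,.031) for p in P]); print(n,Q.mean(0),np.linalg.norm(np.roll(Q,-1,0)-Q,axis=1))
pr("tab ends top",L(127,280,.076),L(133,487,.076))
pr("carr front",L(370,92,.031),L(368,665,.031))
# two-view height of red & posts
R=[cp(150,5,4,487,115),cp(150,5,4,473,646),cp(150,5,4,304,62),cp(150,5,4,308,682)]
T=[cp(130,150,7,243,199),cp(130,150,7,523,285),cp(130,150,7,193,292),cp(130,150,7,525,393)]
for r,t in zip(R,T): X,e=tri(("w3",*r),("topB",*t)); print(X.round(4),np.round(e,4))
E
```

```text
posts [0.5909 0.3296] [0.5387 0.1758] [0.5648 0.2527] 0.1624 -18.75
red [0.6319 0.3031] [0.5866 0.1712] [0.6092 0.2372] 0.1394 -18.94
small outer [0.6207649 0.2712367] [0.03330899 0.03312946 0.03324326 0.03287192]
large outer [0.59779034 0.20307573] [0.03760534 0.0380138  0.0385246  0.03719453]
tab ends top [0.5364 0.2872] [0.5206 0.2419] [0.5285 0.2646] 0.0479 -19.18
carr front [0.6048 0.3176] [0.5565 0.1752] [0.5806 0.2464] 0.1504 -18.7
[0.6298 0.3013 0.0452] [0.0009 0.0009]
[0.5868 0.172  0.0357] [0.0001 0.0001]
[0.5906 0.3351 0.0068] [0.0002 0.0002]
[0.5372 0.1738 0.0196] [0.0002 0.0002]
```

```bash
python3 - <<'E'
from workcell import bot
from h import *
go(bot,.62,.270,.13,-18.7)
c=np.load("pics/w3.npz")
crop("w3",210,190,310,270,7,"c10")
M=np.eye(4)
cam=bot.camera("wrist"); Mi=np.linalg.inv(cam["mount"])
for z in (-.0115,-.01,-.0085,0):
    p=Mi@np.array([-.002+.008,0,z,1]); q=cam["mtx"]@p[:3]; print(z,q[:2]/q[2], 'crop',(q[:2]/q[2]-[210,190])*7)
E
```

```text
clk 5.97 pos [0.5763 0.1762 0.2777] yaw -17.88 down [ 0. -0. -1.] F [ 0.2  1.  -0.9] gap 0.0202
  shift [ 0.1477  0.0127 -0.1027] turn 0.0144
-0.0115 [258.86896413 230.31945711] crop [342.08274894 282.23619974]
-0.01 [258.86516917 233.50337131] crop [342.05618422 304.52359917]
-0.0085 [258.86139214 236.67224844] crop [342.02974497 326.70573905]
0 [258.84032143 254.35025935] crop [341.88225001 450.45181548]
```

View pics/c10.png

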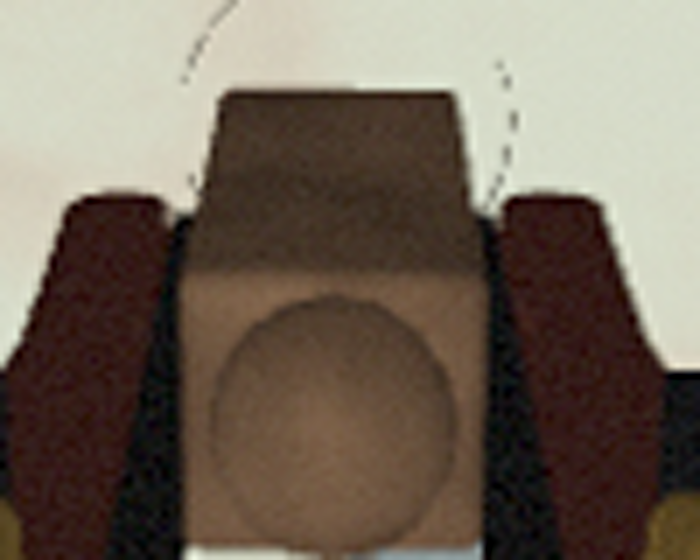

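step_arm --pt "0 0.004 -0.03 0.015" --pt "0 0.008 -0.065 0.015" --pt "0.01 0.012 -0.09 0.015" --pt "0.04 0.0125 -0.103 0.015" --pt "0.08 0.0125 -0.103 0.015" --pt "0.115 0.0125 -0.103 0.015" --pt "0.14 0.0125 -0.103 0.015" --pt "0.148 0.0125 -0.103 0.015"

```text
clock: 6.68
eef_pos: [0.6175, 0.2704, 0.1232]
orientation: [-0.412, -0.571, -0.413, 0.578]
contact_force: [-0.6, -0.5, -1.8]
finger_gap: 0.0198
```

step_arm --pt "0 0 0 0" --pt "0 0 0 0" --pt "0 0 0 0"

```text
clock: 6.93
eef_pos: [0.6208, 0.272, 0.1331]
orientation: [0.413, 0.576, 0.412, -0.573]
contact_force: [0.8, -0.0, -0.2]
finger_gap: 0.0198
```

```bash
python3 - <<'E'
from workcell import bot
from h import *
go(bot,.6198,.2694,.0686,-18.7)
shot(bot,"wrist","w4"); shot(bot,"side","s4")
crop("w4",170,90,350,250,4,"c11"); crop("s4",170,130,300,230,6,"c12")
print("pocket",proj("w4",(.6205,.2715,.031)))
E
```

```text
clk 6.93 pos [0.6208 0.272  0.1331] yaw -18.66 down [ 0.005  0.002 -1.   ] F [ 0.8 -0.  -0.2] gap 0.0198
  shift [ 0.0645 -0.0004  0.003 ] turn 0.0008
pocket [257.52936543 199.48090368]
```

View pics/c11.png

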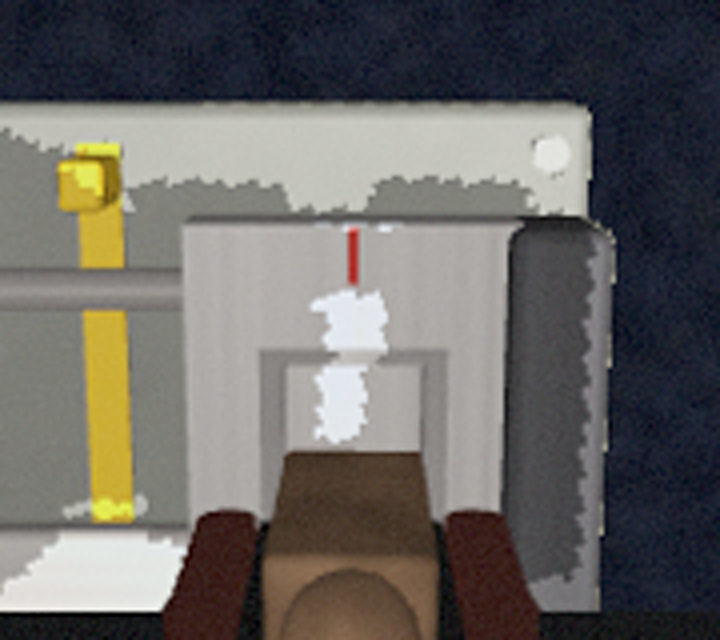

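View pics/c12.png

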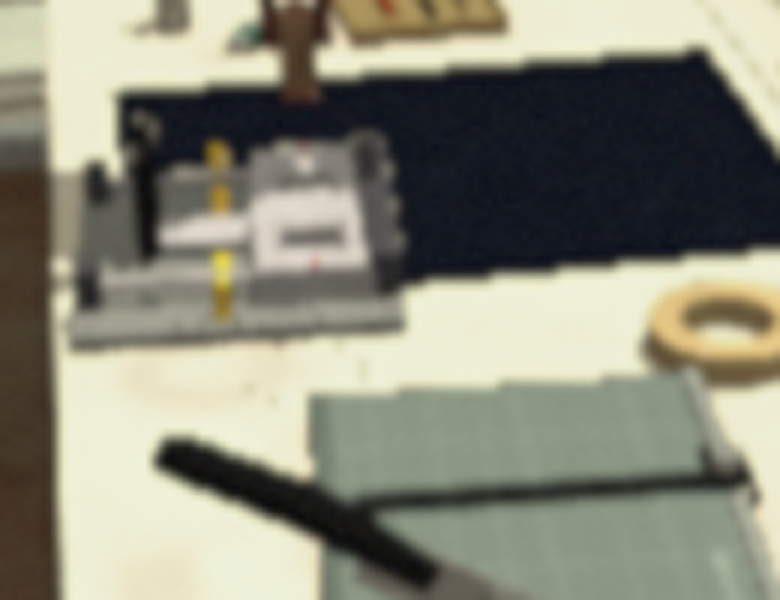

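```bash
python3 - <<'E'
from workcell import bot
from h import *
yw=np.radians(-18.7); ex=np.array([np.cos(yw),np.sin(yw)]); ey=np.array([-ex[1],ex[0]])
def L(x,y,z):
    p=onz("w4",*cp(170,90,4,x,y),z)[:2]; return np.array([p@ex,p@ey])
a,b=L(260,350,.031),L(447,350,.031); print("pocket outer rear corners (stage axes)",a,b,(a+b)/2-[0,.017], b-a)
a,b=L(283,452,.0805),L(425,452,.0805); print("seal foot rear",a,b,(a+b)/2-[0,.01],b-a)
r=L(353,230,.031); print("red end",r)
s=bot.sense()["eef_pos"][:2]; print("tcp",s@ex,s@ey)
p=np.array([.6205,.2715]);print("pocket est",p@ex,p@ey)
E
```

```text
pocket outer rear corners (stage axes) [0.4843531  0.47262534] [0.51769025 0.47262487] [0.50102167 0.45562511] [ 3.33371563e-02 -4.66790975e-07]
seal foot rear [0.49058139 0.46772905] [0.5110246  0.46772269] [0.500803   0.45772587] [ 2.04432089e-02 -6.35766521e-06]
red end [0.50090255 0.4939879 ]
tcp 0.5006887523811265 0.4567983240213907
pocket est 0.5006975503973998 0.456107951066459
```

step_arm --pt "0.015 0 0.002 0" --pt "0.03 0 0.002 0" --pt "0.04 0 0.002 0" --pt "0.045 0 0.002 0" --pt "0.045 0 0.002 0" --pt "0.045 0 0.002 0"

```text
clock: 7.53
eef_pos: [0.6191, 0.2701, 0.0853]
orientation: [0.413, 0.575, 0.412, -0.574]
contact_force: [-1.2, -1.0, -0.4]
finger_gap: 0.0202
```

```bash
python3 - <<'E'
from workcell import bot
from h import *
go(bot,.6198,.2694,.0686,-18.7)
shot(bot,"wrist","w5")
crop("w5",170,90,350,250,4,"c13")
yw=np.radians(-18.7); ex=np.array([np.cos(yw),np.sin(yw)]); ey=np.array([-ex[1],ex[0]])
s=bot.sense()["eef_pos"][:2]; print("tcp",s@ex,s@ey)
E
```

```text
clk 7.53 pos [0.6191 0.2701 0.0853] yaw -18.62 down [ 0.001  0.    -1.   ] F [-1.2 -1.  -0.4] gap 0.0202
  shift [0.0167 0.0009 0.0004] turn 0.0014
tcp 0.49996778274738596 0.45452196704615716
```

View pics/c13.png

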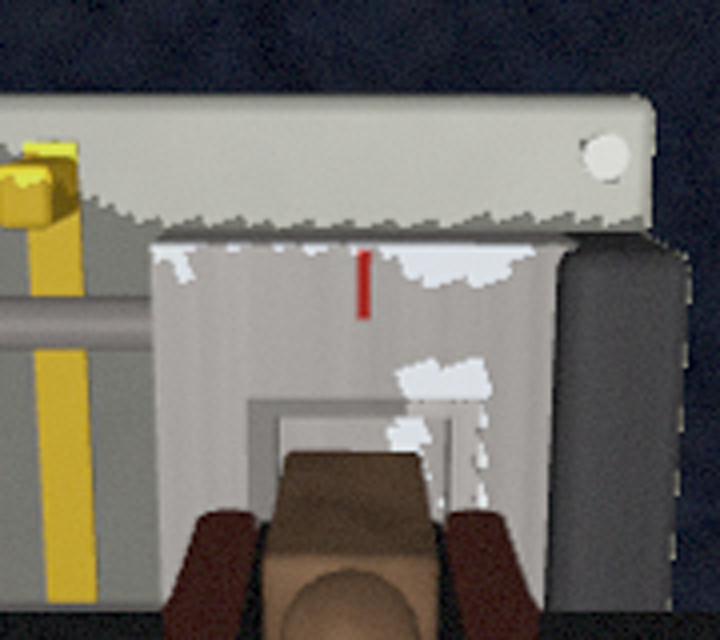

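step_arm --pt "0.002 0.0015 0 0" --pt "0.006 0.0015 0 0" --pt "0.01 0.0015 0 0" --pt "0.013 0.0015 0 0" --pt "0.016 0.0015 0 0" --pt "0.016 0.0015 0 0" --pt "0.016 0.0015 0 0"

```text
clock: 8.17
eef_pos: [0.6202, 0.2696, 0.0684]
orientation: [-0.413, -0.574, -0.413, 0.574]
contact_force: [-0.2, 0.7, -0.8]
finger_gap: 0.0198
```

```bash
python3 - <<'E'
from workcell import bot
from h import *
go(bot,.6198,.2694,.0686,-18.7)
shot(bot,"wrist","w6")
crop("w6",170,90,350,250,4,"c14")
E
```

```text
clk 8.17 pos [0.6202 0.2696 0.0684] yaw -18.62 down [-0. -0. -1.] F [-0.2  0.7 -0.8] gap 0.0198
  shift [-0.0002 -0.0003  0.0003] turn 0.0015
```

View pics/c14.png

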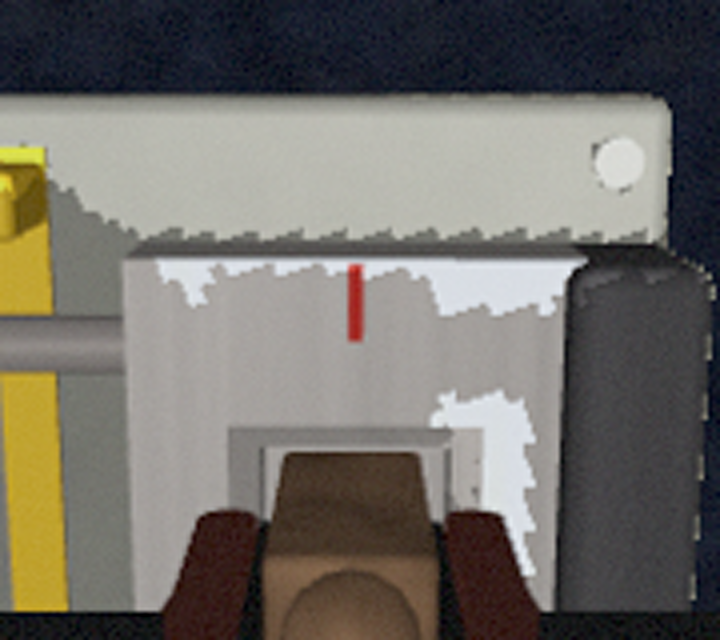

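step_arm --pt "0 0 0 0" --pt "0 0 0 0" --pt "0 0 0 0" --pt "0 0 0 0" --pt "0 0 0 0" --jaw -1

```text
clock: 8.63
eef_pos: [0.6203, 0.2696, 0.0687]
orientation: [0.413, 0.574, 0.413, -0.574]
contact_force: [-0.4, -0.3, -0.2]
finger_gap: 0.0495
```

step_arm --pt "-0.01 0 0 0" --pt "-0.03 0 0 0" --pt "-0.06 0 0 0" --pt "-0.1 0 0 0" --pt "-0.14 0 0 0" --pt "-0.18 0 0 0" --pt "-0.2 0 0 0" --pt "-0.2 0 0 0"

```text
clock: 9.3
eef_pos: [0.6213, 0.27, 0.2779]
orientation: [0.414, 0.579, 0.411, -0.57]
contact_force: [0.0, 0.4, 0.9]
finger_gap: 0.0877
```

```bash
python3 - <<'E'
from workcell import bot
from h import *
go(bot,.448,-.372,.27,-20)
shot(bot,"wrist","w7"); shot(bot,"side","s7")
crop("w7",170,60,350,240,4,"c15");crop("s7",170,130,300,230,6,"c16")
E
```

```text
clk 9.3 pos [0.6213 0.27   0.2779] yaw -18.62 down [ 0.012  0.005 -1.   ] F [0.  0.4 0.9] gap 0.0877
  shift [0.0029 0.0406 0.6638] turn 0.0241
```

View pics/c15.png

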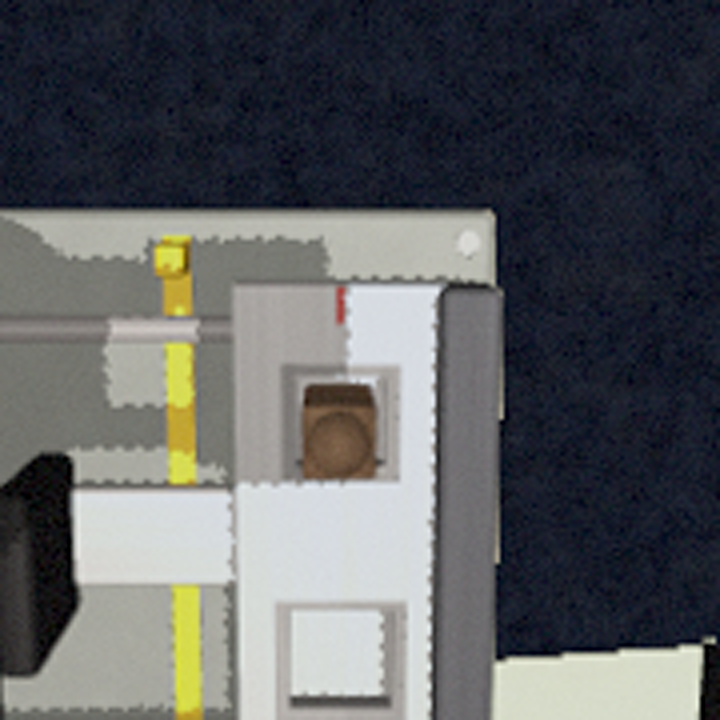

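View pics/c16.png

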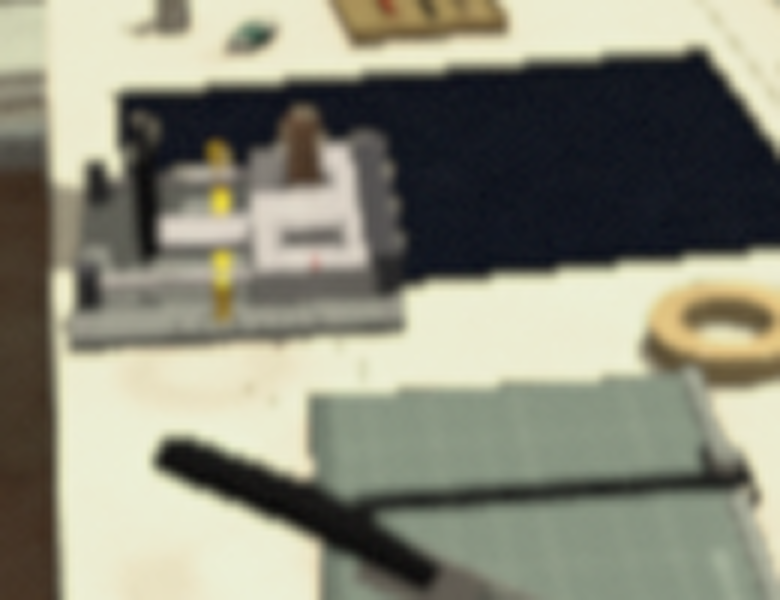

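Brown stands upright in the small pocket (seen from above at about (254,167)). Back for the green one.

step_arm --pt "0 0 0.02 0" --pt "0 0.003 0.06 0" --pt "0 0.006 0.1 0.02" --pt "0 0.008 0.14 0.02" --pt "0 0.01 0.18 0.02" --pt "0 0.013 0.22 0.02" --pt "0 0.015 0.26 0.02" --pt "0 0.018 0.3 0.02"

```text
clock: 10.07
eef_pos: [0.5399, -0.022, 0.2659]
orientation: [-0.406, -0.577, -0.408, 0.579]
contact_force: [0.2, 0.0, -0.0]
finger_gap: 0.0879
```

step_arm --pt "0 0.003 0.04 0" --pt "0 0.006 0.08 0" --pt "0 0.009 0.12 0" --pt "0 0.012 0.16 0" --pt "0 0.014 0.2 0" --pt "0 0.016 0.24 0" --pt "0 0.018 0.28 0" --pt "0 0.02 0.31 0"

```text
clock: 10.73
eef_pos: [0.4535, -0.3213, 0.2657]
orientation: [-0.405, -0.578, -0.408, 0.579]
contact_force: [0.5, 0.4, -0.3]
finger_gap: 0.0881
```

```bash
python3 - <<'E'
from workcell import bot
from h import *
go(bot,.448,-.372,.13,-20)
E
```

```text
clk 10.73 pos [ 0.4535 -0.3213  0.2657] yaw -19.87 down [-0.004  0.002 -1.   ] F [ 0.5  0.4 -0.3] gap 0.0881
  shift [0.1356 0.0126 0.0497] turn 0.0023
```

step_arm --pt "0 0.012 0.03 0" --pt "0.02 0.0125 0.05 0" --pt "0.055 0.0125 0.05 0" --pt "0.09 0.0125 0.05 0" --pt "0.12 0.0125 0.05 0" --pt "0.135 0.0125 0.05 0" --pt "0.135 0.0125 0.05 0" --pt "0.135 0.0125 0.05 0"

```text
clock: 11.4
eef_pos: [0.4493, -0.3693, 0.1309]
orientation: [-0.405, -0.578, -0.409, 0.579]
contact_force: [0.3, 0.4, 0.7]
finger_gap: 0.0875
```

```bash
python3 - <<'E'
from workcell import bot
from h import *
go(bot,.448,-.372,.053,-20)
shot(bot,"wrist","w8")
crop("w8",190,120,330,240,5,"c17")
E
```

```text
clk 11.4 pos [ 0.4493 -0.3693  0.1309] yaw -19.77 down [-0.004  0.004 -1.   ] F [0.3 0.4 0.7] gap 0.0875
  shift [0.0779 0.0001 0.0031] turn 0.004
```

View pics/c17.png

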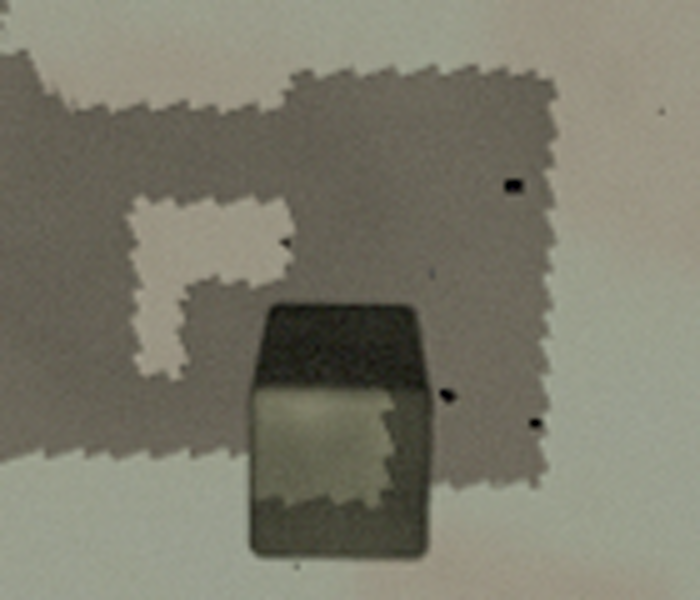

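```bash
python3 - <<'E'
from workcell import bot
from h import *
B=[(252,387),(430,385),(427,556),(252,556)]
P=np.array([onz("w8",*cp(190,120,5,*b),.055)[:2] for b in B])
e=np.roll(P,-1,0)-P
print(P.mean(0),np.linalg.norm(e,axis=1),np.degrees(np.arctan2(e[:,1],e[:,0])))
F=np.array([onz("w8",*cp(190,120,5,*b),0)[:2] for b in [(270,305),(413,305)]]);d=F[1]-F[0];print(np.linalg.norm(d));d/=np.linalg.norm(d);print("foot ctr",F.mean(0)+np.array([d[1],-d[0]])*.012)
A=[(112,208),(212,240),(180,337),(78,300)]
for a,b in zip(A,B): X,r=tri(("w1",*cp(180,160,5,*a)),("w8",*cp(190,120,5,*b)));print(X.round(4),np.round(r,4))
for x,y in (P.mean(0),F.mean(0)+np.array([d[1],-d[0]])*.012): go(bot,x,y,.053,-20)
E
```

```text
[ 0.44739148 -0.37213123] [0.02292396 0.02333923 0.02310059 0.02308685] [ -19.03087814 -110.01166812  160.33388138   69.54267256]
0.02290563438826034
foot ctr [ 0.44687166 -0.373603  ]
[ 0.4409 -0.3577  0.055 ] [0.0003 0.0003]
[ 0.4622 -0.3651  0.0544] [0.0001 0.0001]
[ 0.4535 -0.3906  0.0448] [0.0001 0.0001]
[ 0.4171 -0.4072 -0.0296] [0.0001 0.0001]
clk 11.45 pos [ 0.4501 -0.37    0.1332] yaw -19.76 down [-0.001  0.001 -1.   ] F [-0.2  0.7  0.1] gap 0.0876
  shift [ 0.0802 -0.0017  0.003 ] turn 0.0041
clk 11.45 pos [ 0.4501 -0.37    0.1332] yaw -19.76 down [-0.001  0.001 -1.   ] F [-0.2  0.7  0.1] gap 0.0876
  shift [ 0.0802 -0.0017  0.0046] turn 0.0041
```

step_arm --pt "0.03 -0.0015 0.0035 0" --pt "0.055 -0.0015 0.0035 0" --pt "0.07 -0.0015 0.0035 0" --pt "0.08 -0.0015 0.0035 0" --pt "0.08 -0.0015 0.0035 0" --pt "0.08 -0.0015 0.0035 0"

```text
clock: 11.95
eef_pos: [0.4483, -0.3735, 0.055]
orientation: [0.407, 0.578, 0.406, -0.578]
contact_force: [0.2, -0.8, 0.7]
finger_gap: 0.0877
```

step_arm --pt "0 0 0 0" --pt "0 0 0 0" --pt "0 0 0 0" --pt "0 0 0 0" --pt "0 0 0 0" --pt "0 0 0 0" --pt "0 0 0 0" --pt "0 0 0 0" --jaw 1 --grip_force 20

```text
clock: 12.62
eef_pos: [0.4478, -0.3731, 0.0536]
orientation: [-0.407, -0.578, -0.407, 0.578]
contact_force: [-0.3, -0.3, 0.1]
finger_gap: 0.0379
```

step_arm --pt "0 0 0 0" --pt "0 0 0 0" --pt "0 0 0 0" --pt "0 0 0 0" --pt "0 0 0 0"

```text
clock: 13.03
eef_pos: [0.4478, -0.373, 0.0536]
orientation: [-0.407, -0.578, -0.407, 0.578]
contact_force: [0.1, 0.5, -1.0]
finger_gap: 0.0236
```

```bash
python3 - <<'E'
from workcell import bot
from h import *
go(bot,.448,-.372,.053,-20)
shot(bot,"wrist","w9")
crop("w9",210,190,310,270,7,"c18")
cam=bot.camera("wrist"); Mi=np.linalg.inv(cam["mount"]); h=bot.sense()["eef_pos"][2]-.055
for z in (-.014,-.012,-.01,.01,.012,.014):
    p=Mi@np.array([h,0,z,1]); q=cam["mtx"]@p[:3]; print(z,'crop',((q[:2]/q[2]-[210,190])*7).round())
E
```

```text
clk 13.03 pos [ 0.4478 -0.373   0.0536] yaw -19.76 down [-0.  0. -1.] F [ 0.1  0.5 -1. ] gap 0.0236
  shift [ 0.0006 -0.0001 -0.0011] turn 0.0041
-0.014 crop [343. 287.]
-0.012 crop [343. 318.]
-0.01 crop [343. 349.]
0.01 crop [342. 649.]
0.012 crop [342. 678.]
0.014 crop [342. 707.]
```

View pics/c18.png

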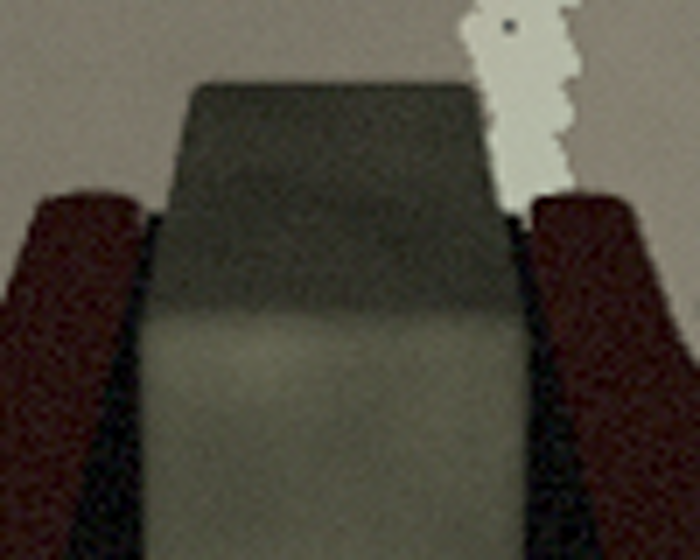

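step_arm --pt "-0.02 0 0 0" --pt "-0.05 0 0 0" --pt "-0.09 0 0 0" --pt "-0.13 0 0 0" --pt "-0.17 0 0 0" --pt "-0.2 0 0 0" --pt "-0.225 0 0 0" --pt "-0.225 0 0 0"

```text
clock: 13.8
eef_pos: [0.4487, -0.3739, 0.2859]
orientation: [0.41, 0.579, 0.403, -0.578]
contact_force: [0.3, -0.1, 1.0]
finger_gap: 0.024
```

```bash
python3 - <<'E'
from workcell import bot
from h import *
go(bot,.5978,.2033,.28,-18.7)
E
```

```text
clk 13.8 pos [ 0.4487 -0.3739  0.2859] yaw -19.76 down [ 0.008 -0.007 -1.   ] F [ 0.3 -0.1  1. ] gap 0.024
  shift [ 0.0029 -0.0549 -0.5936] turn -0.0186
```

step_arm --pt "0 -0.002 -0.02 0" --pt "0 -0.005 -0.055 0" --pt "0 -0.008 -0.095 -0.01" --pt "0 -0.012 -0.135 -0.02" --pt "0 -0.016 -0.175 -0.02" --pt "0 -0.02 -0.215 -0.02" --pt "0 -0.023 -0.255 -0.02" --pt "0 -0.027 -0.295 -0.02"

```text
clock: 14.47
eef_pos: [0.5221, -0.0844, 0.2771]
orientation: [-0.412, -0.574, -0.413, 0.575]
contact_force: [0.8, -0.4, -0.8]
finger_gap: 0.0239
```

step_arm --pt "0 -0.004 -0.04 0" --pt "0 -0.008 -0.08 0" --pt "0 -0.012 -0.12 0" --pt "0 -0.016 -0.16 0" --pt "0 -0.02 -0.2 0" --pt "0 -0.024 -0.24 0" --pt "0 -0.026 -0.27 0" --pt "0 -0.028 -0.29 0"

```text
clock: 15.13
eef_pos: [0.588, 0.2007, 0.2762]
orientation: [-0.413, -0.573, -0.414, 0.575]
contact_force: [0.3, -0.5, -1.0]
finger_gap: 0.0239
```

```bash
python3 - <<'E'
from workcell import bot
from h import *
go(bot,.5978,.2033,.13,-18.7)
E
```

```text
clk 15.13 pos [0.588  0.2007 0.2762] yaw -18.46 down [-0.003 -0.    -1.   ] F [ 0.3 -0.5 -1. ] gap 0.0239
  shift [ 0.1461  0.0089 -0.0057] turn 0.0041
```

step_arm --pt "0.02 0.009 -0.0055 0" --pt "0.05 0.009 -0.0055 0" --pt "0.085 0.009 -0.0055 0" --pt "0.115 0.009 -0.0055 0" --pt "0.135 0.009 -0.0055 0" --pt "0.145 0.009 -0.0055 0" --pt "0.145 0.009 -0.0055 0" --pt "0.145 0.009 -0.0055 0"

```text
clock: 15.8
eef_pos: [0.5983, 0.1997, 0.1334]
orientation: [-0.412, -0.574, -0.413, 0.575]
contact_force: [0.5, 0.2, 0.9]
finger_gap: 0.0239
```

step_arm --pt "0 0 0 0" --pt "0 0 0 0" --pt "0 0 0 0"

```text
clock: 16.05
eef_pos: [0.5993, 0.2, 0.1358]
orientation: [0.413, 0.575, 0.412, -0.573]
contact_force: [0.2, 0.5, -1.3]
finger_gap: 0.0236
```

```bash
python3 - <<'E'
from workcell import bot
from h import *
go(bot,.5978,.2033,.09,-18.7)
shot(bot,"wrist","w10")
crop("w10",170,70,350,250,4,"c19")
E
```

```text
clk 16.05 pos [0.5993 0.2    0.1358] yaw -18.63 down [ 0.003  0.001 -1.   ] F [ 0.2  0.5 -1.3] gap 0.0236
  shift [ 0.0458 -0.0026 -0.0026] turn 0.0013
```

View pics/c19.png

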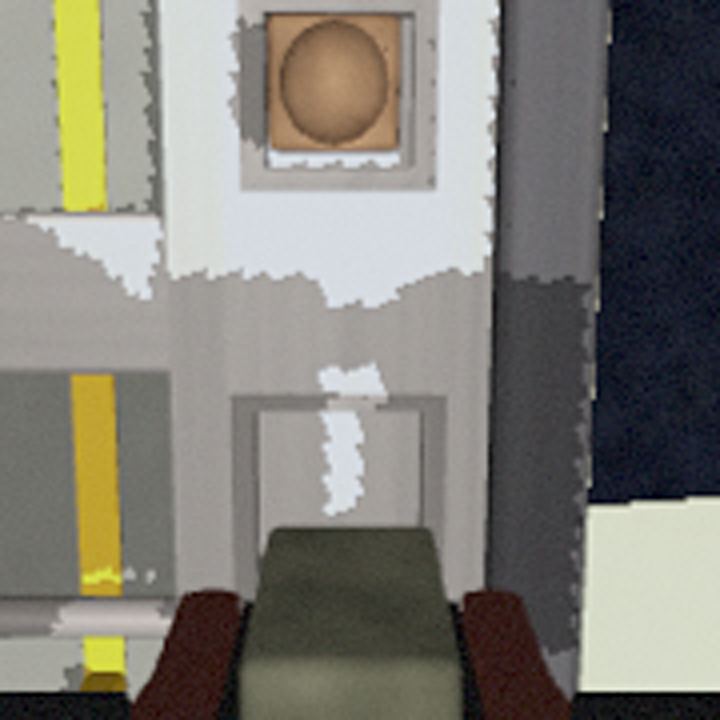

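```bash
python3 - <<'E'
from workcell import bot
from h import *
yw=np.radians(-18.7); ex=np.array([np.cos(yw),np.sin(yw)]); ey=np.array([-ex[1],ex[0]])
def L(x,y,z):
    p=onz("w10",*cp(170,70,4,x,y),z)[:2]; return np.array([p@ex,p@ey])
a,b=L(233,396,.031),L(447,396,.031); print("pocket outer rear",a,b,(a+b)/2-[0,.0195], b-a)
a,b=L(267,530,.0822),L(436,530,.0822); print("seal foot rear",a,b,(a+b)/2-[0,.012],b-a)
s=bot.sense()["eef_pos"][:2]; print("tcp",s@ex,s@ey)
p=np.array([.5978,.2033]);print("pocket est",p@ex,p@ey)
E
```

```text
pocket outer rear [0.48205917 0.40307362] [0.52039808 0.40310353] [0.50122863 0.38358858] [3.83389047e-02 2.99090809e-05]
seal foot rear [0.49090063 0.39260371] [0.51534366 0.39261585] [0.50312215 0.38060978] [2.44430294e-02 1.21448827e-05]
tcp 0.5034452718251966 0.38146779789164376
pocket est 0.501061683050508 0.38423029523788493
```

step_arm --pt "0.01 -0.002 -0.003 0" --pt "0.03 -0.002 -0.003 0" --pt "0.042 -0.002 -0.003 0" --pt "0.047 -0.002 -0.003 0" --pt "0.047 -0.002 -0.003 0" --pt "0.047 -0.002 -0.003 0"

```text
clock: 16.6
eef_pos: [0.5974, 0.2032, 0.0864]
orientation: [-0.412, -0.574, -0.413, 0.575]
contact_force: [-0.1, 0.0, -0.1]
finger_gap: 0.0237
```

```bash
python3 - <<'E'
from workcell import bot
from h import *
go(bot,.5978,.2033,.0696,-18.7)
shot(bot,"wrist","w11")
crop("w11",170,90,350,250,4,"c20")
yw=np.radians(-18.7); ex=np.array([np.cos(yw),np.sin(yw)]); ey=np.array([-ex[1],ex[0]])
s=bot.sense()["eef_pos"][:2]; print("tcp",s@ex,s@ey)
E
```

```text
clk 16.6 pos [0.5974 0.2032 0.0864] yaw -18.62 down [-0.001 -0.    -1.   ] F [-0.1  0.  -0.1] gap 0.0237
  shift [ 0.0168  0.0004 -0.0002] turn 0.0014
tcp 0.5010880765419099 0.38430998592042837
```

View pics/c20.png

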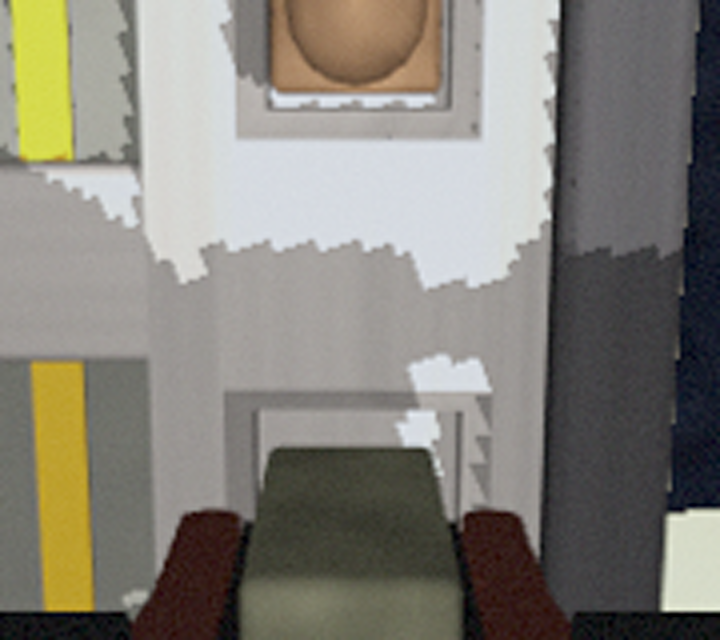

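step_arm --pt "0.002 0.0008 -0.001 0" --pt "0.006 0.0008 -0.001 0" --pt "0.01 0.0008 -0.001 0" --pt "0.014 0.0008 -0.001 0" --pt "0.017 0.0008 -0.001 0" --pt "0.017 0.0008 -0.001 0" --pt "0.017 0.0008 -0.001 0"

```text
clock: 17.23
eef_pos: [0.5986, 0.2039, 0.0695]
orientation: [-0.412, -0.574, -0.413, 0.574]
contact_force: [-0.6, -0.8, -0.0]
finger_gap: 0.0241
```

```bash
python3 - <<'E'
from workcell import bot
from h import *
go(bot,.5978,.2033,.0696,-18.7)
shot(bot,"wrist","w12")
crop("w12",170,90,350,250,4,"c21")
E
```

```text
clk 17.23 pos [0.5986 0.2039 0.0695] yaw -18.62 down [-0. -0. -1.] F [-0.6 -0.8 -0. ] gap 0.0241
  shift [-0.0001 -0.0005  0.0009] turn 0.0014
```

View pics/c21.png

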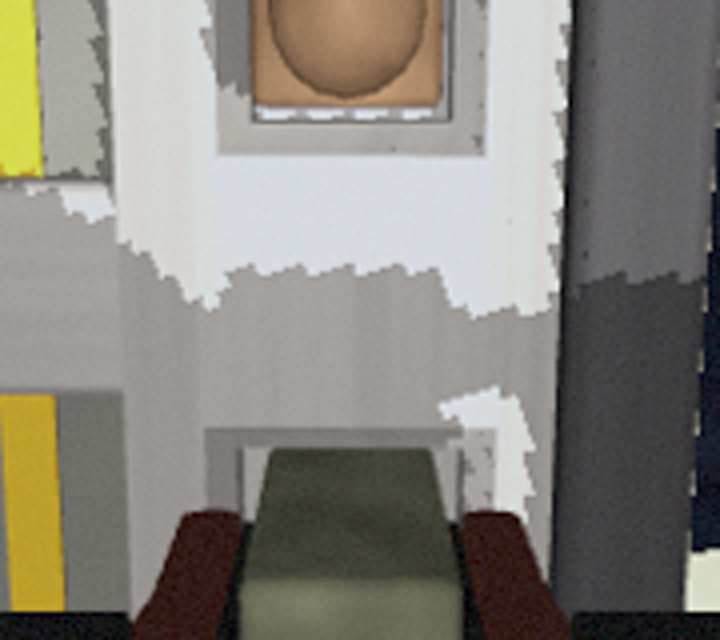

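Green is at seat height with no force building up. Release it and rise.

step_arm --pt "0 0 0 0" --pt "0 0 0 0" --pt "0 0 0 0" --pt "0 0 0 0" --pt "0 0 0 0" --jaw -1

```text
clock: 17.7
eef_pos: [0.5986, 0.204, 0.0696]
orientation: [0.413, 0.574, 0.413, -0.574]
contact_force: [-0.7, 0.4, -0.0]
finger_gap: 0.0538
```

step_arm --pt "-0.01 0 0 0" --pt "-0.03 0 0 0" --pt "-0.06 0 0 0" --pt "-0.09 0 0 0" --pt "-0.12 0 0 0" --pt "-0.13 0 0 0" --pt "-0.13 0 0 0"

```text
clock: 18.28
eef_pos: [0.6, 0.2043, 0.2045]
orientation: [0.413, 0.577, 0.412, -0.572]
contact_force: [0.7, -0.1, -0.3]
finger_gap: 0.0881
```

```bash
python3 - <<'E'
from workcell import bot
from h import *
go(bot,.528,.263,.2,-18.7)
shot(bot,"wrist","w13"); shot(bot,"side","s13"); shot(bot,"top","t13")
crop("w13",130,0,370,230,3,"c22");crop("s13",170,130,300,230,6,"c23")
E
```

```text
clk 18.28 pos [0.6    0.2043 0.2045] yaw -18.62 down [ 0.007  0.002 -1.   ] F [ 0.7 -0.1 -0.3] gap 0.0881
  shift [ 0.004  -0.087  -0.0326] turn 0.0014
```

View pics/c22.png

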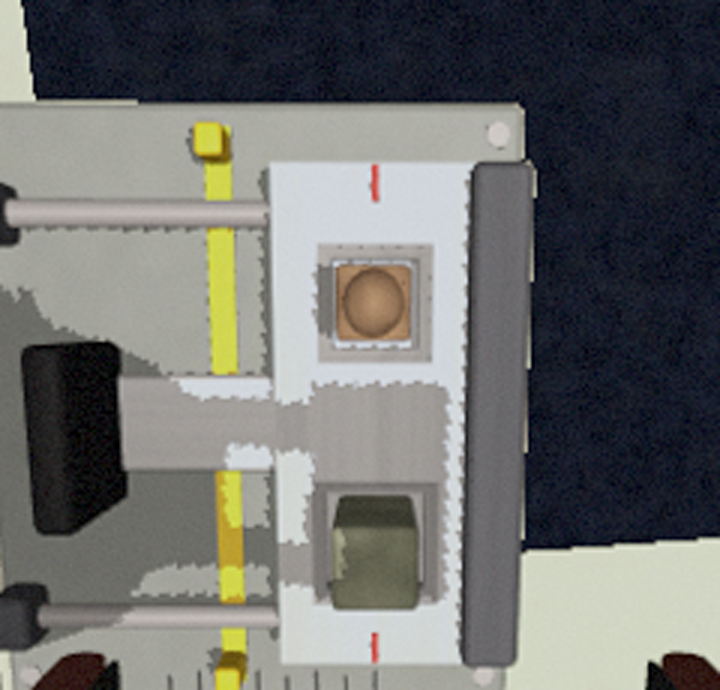

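View pics/c23.png

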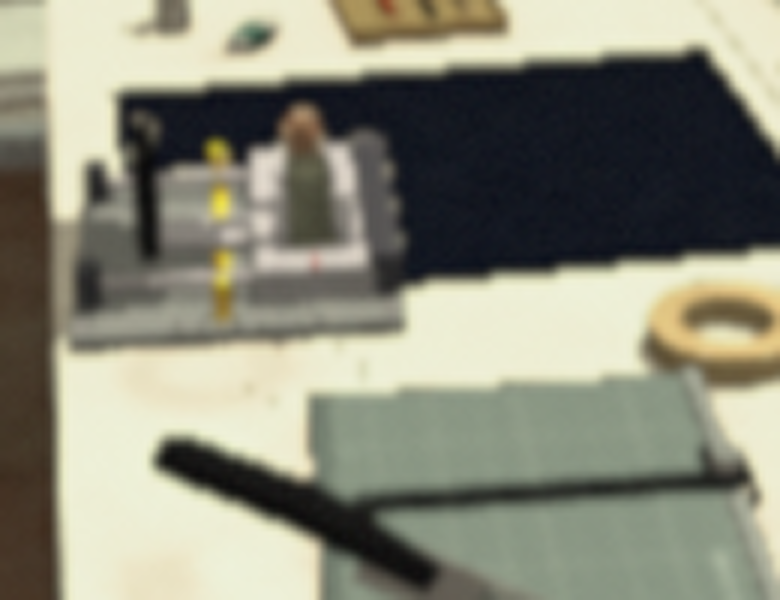

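```bash
python3 - <<'E'
from h import *
yw=np.radians(-18.7); ex=np.array([np.cos(yw),np.sin(yw)]); ey=np.array([-ex[1],ex[0]])
def L(tag,x0,y0,f,x,y,z):
    p=onz(tag,*cp(x0,y0,f,x,y),z)[:2]; return np.array([p@ex,p@ey])
for n,x,y,z in (("redU",376,183,.031),("redL",375,648,.031),("postU",207,138,.031),("stripU",222,300,.010),("postL",229,662,.031),("stripU top end",218,180,.01),("brown knob",373,300,.07),("small",375,302,.031),("large",377,545,.031)):
    print(n,L("w13",130,0,3,x,y,z).round(4))
for n,x,y,z in (("redU",487,115,.031),("redL",473,646,.031),("postU",304,62,.031),("postL",308,682,.031)): print("w3",n,L("w3",150,5,4,x,y,z).round(4))
for n,x,y,z in (("redU",243,199,.031),("redL",523,285,.031),("postU",193,292,.031),("postL",525,393,.031)): print("top",n,L("topB",130,150,7,x,y,z).round(4))
E
```

```text
redU [0.5011 0.4892]
redL [0.5008 0.3502]
postU [0.4534 0.5011]
stripU [0.4531 0.4573]
postL [0.4544 0.3455]
stripU top end [0.4531 0.4926]
brown knob [0.5004 0.4561]
small [0.5008 0.4563]
large [0.5014 0.3836]
w3 redU [0.5013 0.4897]
w3 redL [0.5008 0.3503]
w3 postU [0.454  0.5016]
w3 postL [0.4539 0.3392]
top redU [0.5002 0.4917]
top redL [0.5011 0.3519]
top postU [0.4511 0.4997]
top postL [0.4529 0.3348]
```

step_arm --pt "0 -0.03 -0.01 0" --pt "0 -0.065 -0.022 0" --pt "0 -0.0865 -0.0325 0" --pt "0 -0.0865 -0.0325 0" --pt "0.02 -0.0865 -0.0325 0" --pt "0.04 -0.0865 -0.0325 0" --pt "0.06 -0.0865 -0.0325 0" --pt "0.06 -0.0865 -0.0325 0"

```text
clock: 19.1
eef_pos: [0.5247, 0.2607, 0.1321]
orientation: [-0.412, -0.57, -0.413, 0.578]
contact_force: [-0.0, -0.2, -1.3]
finger_gap: 0.0879
```

```bash
python3 - <<'E'
from workcell import bot
from h import *
go(bot,.5287,.2645,.064,-18.7)
shot(bot,"wrist","w14")
E
```

```text
clk 19.1 pos [0.5247 0.2607 0.1321] yaw -18.63 down [-0.01  -0.005 -1.   ] F [-0.  -0.2 -1.3] gap 0.0879
  shift [ 0.068   0.0031 -0.0054] turn 0.0012
```

View pics/w14.png

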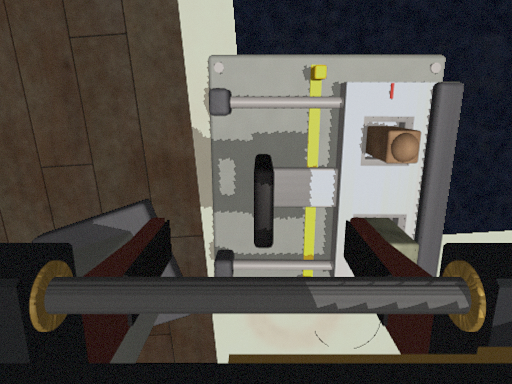

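step_arm --pt "0 0.002 -0.003 0" --pt "0.01 0.002 -0.003 0" --pt "0.03 0.002 -0.003 0" --pt "0.05 0.002 -0.003 0" --pt "0.062 0.002 -0.003 0" --pt "0.066 0.002 -0.003 0" --pt "0.066 0.002 -0.003 0" --pt "0.066 0.002 -0.003 0"

```text
clock: 19.82
eef_pos: [0.5304, 0.2647, 0.0746]
orientation: [0.413, 0.575, 0.412, -0.574]
contact_force: [-1.1, 0.1, 0.2]
finger_gap: 0.0876
```

```bash
python3 - <<'E'
from workcell import bot
from h import *
go(bot,.5287,.2645,.064,-18.7)
shot(bot,"wrist","w15")
E
```

```text
clk 19.82 pos [0.5304 0.2647 0.0746] yaw -18.62 down [ 0.001  0.    -1.   ] F [-1.1  0.1  0.2] gap 0.0876
  shift [ 0.0106 -0.0015  0.0008] turn 0.0014
```

View pics/w15.png

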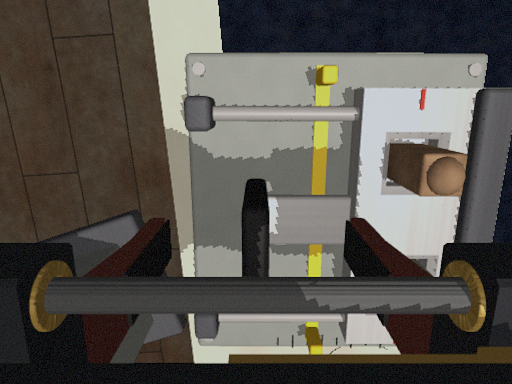

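step_arm --pt "0.004 -0.001 0 0" --pt "0.0095 -0.001 0 0" --pt "0.0095 -0.001 0 0" --pt "0.0095 -0.001 0 0"

```text
clock: 20.2
eef_pos: [0.5287, 0.2648, 0.0637]
orientation: [-0.412, -0.574, -0.413, 0.575]
contact_force: [-0.3, -0.5, 0.2]
finger_gap: 0.0883
```

step_arm --pt "0 0 0 0" --pt "0 0 0 0" --pt "0 0 0 0" --pt "0 0 0 0" --pt "0 0 0 0" --pt "0 0 0 0" --pt "0 0 0 0" --pt "0 0 0 0" --jaw 1 --grip_force 35

```text
clock: 20.87
eef_pos: [0.529, 0.2649, 0.0642]
orientation: [0.413, 0.574, 0.413, -0.574]
contact_force: [1.0, 0.1, -0.4]
finger_gap: 0.0382
```

step_arm --pt "0 0 0 0" --pt "0 0 0 0" --pt "0 0 0 0" --pt "0 0 0 0" --pt "0 0 0 0" --pt "0 0 0 0" --pt "0 0 0 0" --pt "0 0 0 0"

```text
clock: 21.53
eef_pos: [0.5294, 0.2648, 0.0642]
orientation: [0.413, 0.575, 0.412, -0.574]
contact_force: [3.5, -0.1, -2.6]
finger_gap: 0.0117
```

```bash
python3 - <<'E'
from workcell import bot
from h import *
go(bot,.5287,.2645,.064,-18.7)
shot(bot,"wrist","w16")
E
```

```text
clk 21.53 pos [0.5294 0.2648 0.0642] yaw -18.64 down [ 0.001 -0.    -1.   ] F [ 3.5 -0.1 -2.6] gap 0.0117
  shift [ 0.0002 -0.0006  0.0005] turn 0.0011
```

View pics/w16.png

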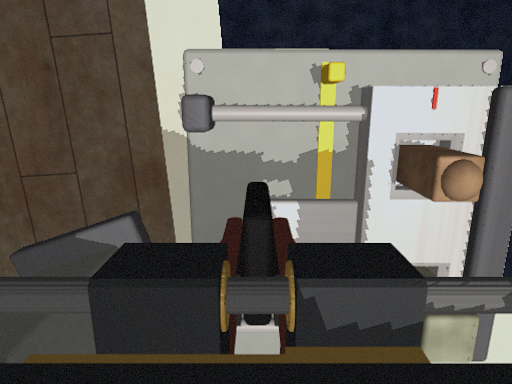

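step_arm --pt "0 -0.002 0 0" --pt "0 -0.006 0 0" --pt "0 -0.011 0 0" --pt "0 -0.016 0 0" --pt "0 -0.021 0 0" --pt "0 -0.026 0 0" --pt "0 -0.03 0 0" --pt "0 -0.033 0 0"

```text
clock: 22.25
eef_pos: [0.4982, 0.2753, 0.0641]
orientation: [0.413, 0.575, 0.412, -0.574]
contact_force: [6.8, -0.5, -3.1]
finger_gap: 0.0118
```

step_arm --pt "0 -0.003 0 0" --pt "0 -0.006 0 0" --pt "0 -0.009 0 0" --pt "0 -0.011 0 0" --pt "0 -0.013 0 0" --pt "0 -0.014 0 0" --pt "0 -0.014 0 0" --pt "0 -0.014 0 0"

```text
clock: 22.92
eef_pos: [0.4852, 0.2797, 0.0641]
orientation: [0.413, 0.575, 0.412, -0.574]
contact_force: [8.2, 0.1, -4.6]
finger_gap: 0.0118
```

```bash
python3 - <<'E'
from workcell import bot
from h import *
go(bot,.5287,.2645,.064,-18.7)
shot(bot,"wrist","w17");shot(bot,"top","t17");shot(bot,"side","s17")
crop("w17",240,30,420,210,4,"c24");crop("t17",130,150,230,235,7,"c25");crop("s17",170,130,300,230,6,"c26")
E
```

```text
clk 22.92 pos [0.4852 0.2797 0.0641] yaw -18.64 down [ 0.002 -0.    -1.   ] F [ 8.2  0.1 -4.6] gap 0.0118
  shift [0.0002 0.0461 0.0005] turn 0.001
```

View pics/c24.png

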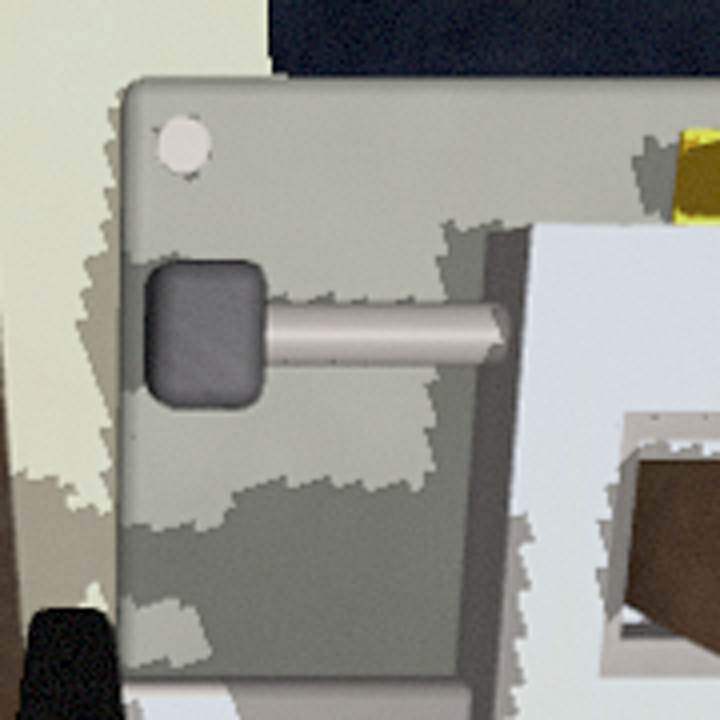

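View pics/c25.png

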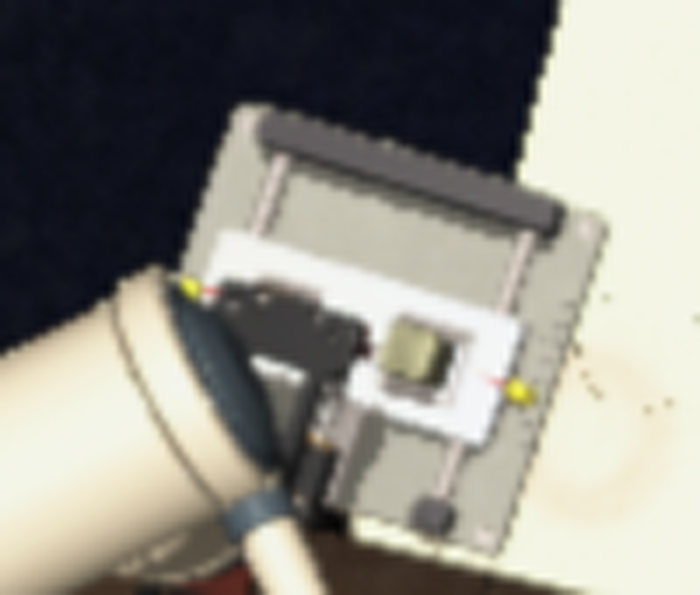

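View pics/c26.png

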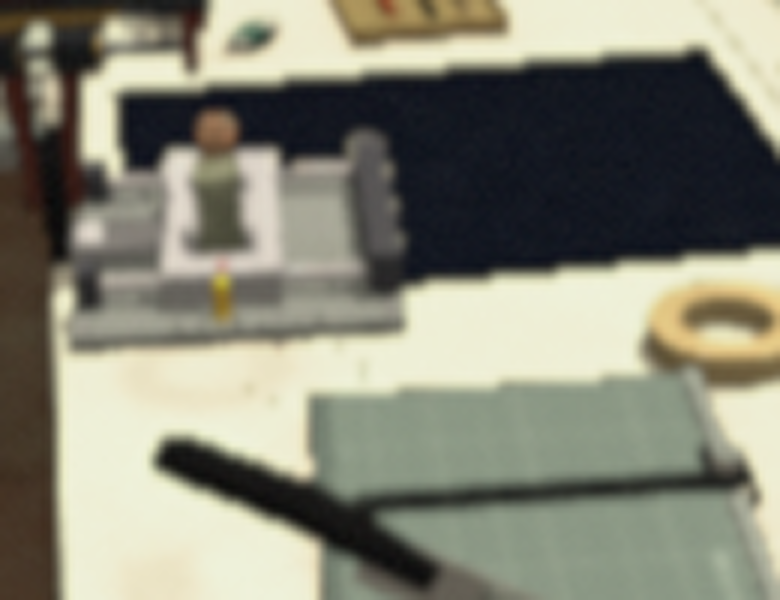

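```bash
python3 - <<'E'
from h import *
crop("w17",370,30,500,150,6,"c27");crop("t17",145,180,225,220,9,"c28");crop("s17",185,145,245,195,12,"c29")
E
```

```text
(no output)
```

View pics/c27.png

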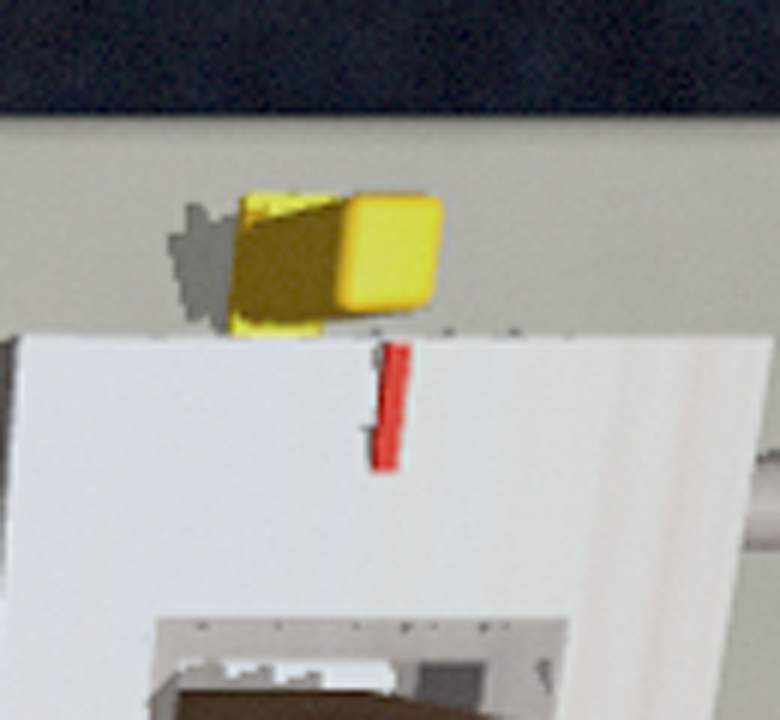

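View pics/c28.png

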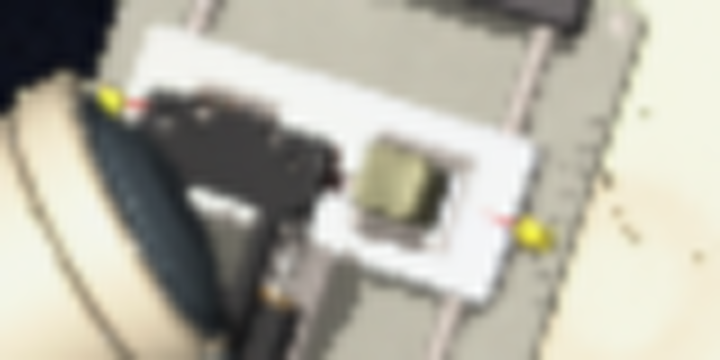

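View pics/c29.png

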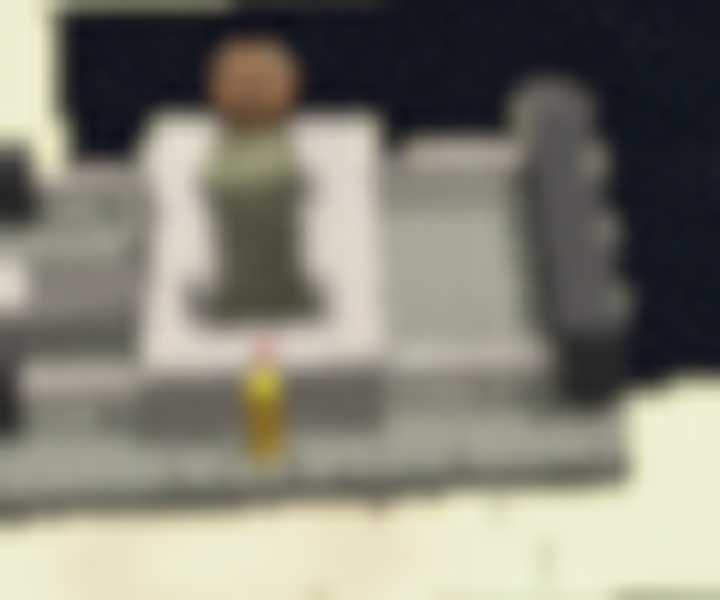

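The pointer is about 1.2 mm short of the cursor centre in both the wrist and top views. I'll pull slightly more.

step_arm --pt "0 -0.0006 0 0" --pt "0 -0.0012 0 0" --pt "0 -0.0012 0 0" --pt "0 -0.0012 0 0" --pt "0 -0.0012 0 0" --pt "0 -0.0012 0 0"

```text
clock: 23.57
eef_pos: [0.4842, 0.2801, 0.0641]
orientation: [0.413, 0.575, 0.412, -0.574]
contact_force: [7.8, -0.3, -4.2]
finger_gap: 0.0119
```

```bash
python3 - <<'E'
from workcell import bot
from h import *
go(bot,.5287,.2645,.064,-18.7)
shot(bot,"wrist","w18");shot(bot,"top","t18");shot(bot,"side","s18")
crop("w18",370,30,500,150,6,"c30");crop("t18",145,180,225,220,9,"c31")
yw=np.radians(-18.7); ex=np.array([np.cos(yw),np.sin(yw)]); ey=np.array([-ex[1],ex[0]])
E
```

```text
clk 23.57 pos [0.4842 0.2801 0.0641] yaw -18.65 down [ 0.002 -0.    -1.   ] F [ 7.8 -0.3 -4.2] gap 0.0119
  shift [0.0002 0.0472 0.0005] turn 0.0009
```

View pics/c30.png

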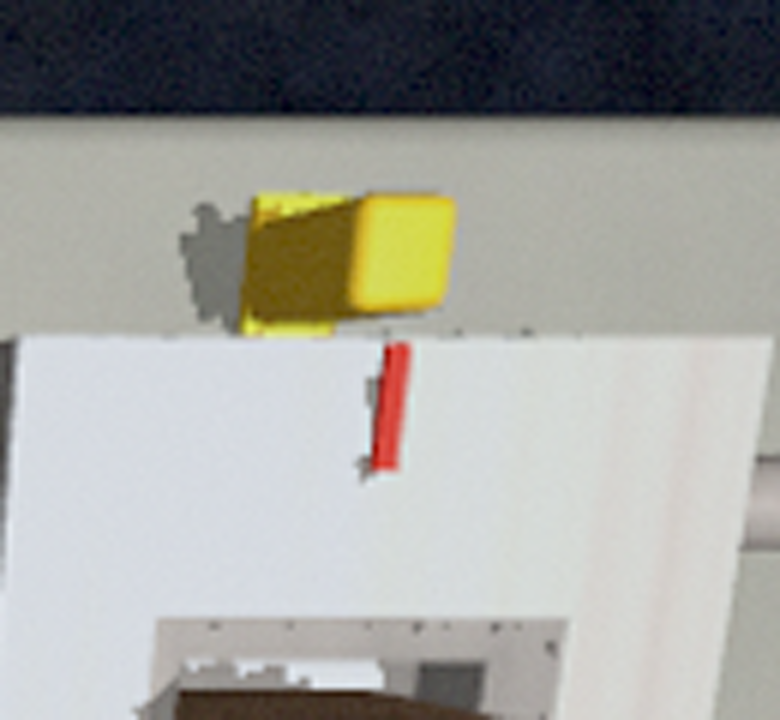

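View pics/c31.png

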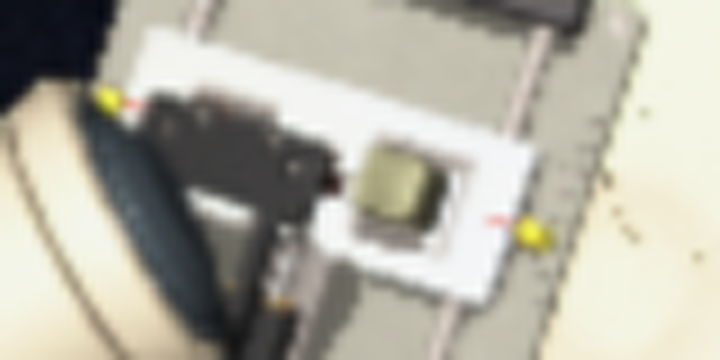

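View pics/w18.png

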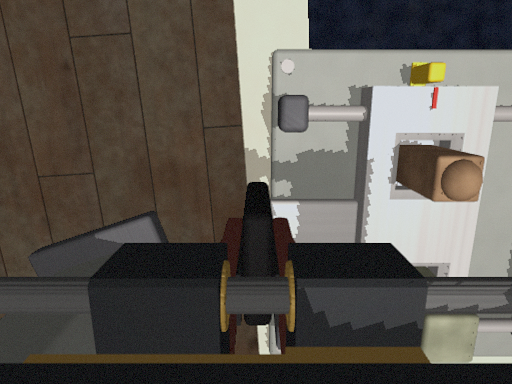

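View pics/s18.png

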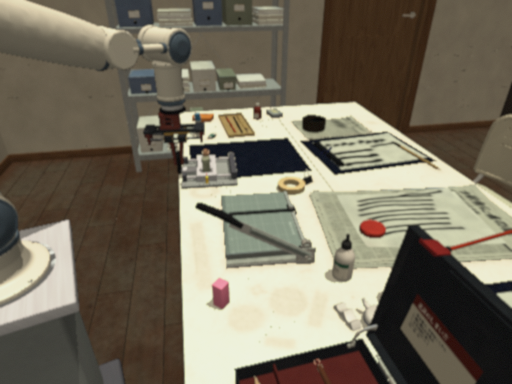

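The red line's extension (x about 406) meets the post centre (x about 404) in the enlarged wrist crop, and the lower line agrees in the top view. The seals are still upright and the hold is steady, so I'm handing in.

```bash
python3 - <<'E'
from workcell import bot
print(bot.job_done())
s=bot.sense();print(s["clock"],s["eef_pos"].round(4),s["finger_gap"],s["contact_force"].round(1))
E
```

```text
the job is handed in; nothing more can be done
None
the job is handed in; nothing more can be done
```

Both seals are standing upright in their pockets, brown in the smaller and grey-green in the larger. The carriage is pulled out about 47 mm, and the arm is still holding it by the black tab. I handed the job in at about 24 s.

**Pointer:** In the last wrist picture the near red line is about 0.2 mm from the centre of its yellow post, which is 8 mm wide. The other line agrees within about 1–2 mm in the coarser top view.

**Hold:** The grip is steady on the tab (gap 11.9 mm), with the spring pulling at about 8 N. The highest force I read was about 10 N.

**Seals:** At release the heights matched fully seated feet to within about 1 mm, with no contact force building up. The last pictures show both still upright; I didn't separately measure their top heights after releasing them.

**Checks that disagreed:** Some two-view height measurements were off. The brown seal's shoulder came out at 35–38 mm instead of 46. The carriage top and post tops ranged from 7 to 45 mm instead of 31, and one green corner came out well wrong. I used the heights you gave there and corrected positions from close-up views. The stage's angle came out between -18.1° and -19.2°, and I used -18.7°.

The cursor, the pink seal and the other things on the table were not touched and look unmoved in the last side picture.

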